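Close down the phone repair bench

TASK

Close down the repair bench: hang every loose parts tote by its handle on the rack, one tote to a twin hook with its handle bar across both prongs, and lay the opened phone flat and squarely on the middle of the aluminium rest plate, long side along the plate's long side. When all that is done, and only then, switch off the shelf lamp by pushing the switch hidden under the shelf's front lip fully up from below. Leave the bottle, the tape roll and the mug where they are.

Things in the scene. Friction and masses are not known exactly. Their poses are not given: they have to be found in the camera images.
- tote1_grip (a point): middle of the handle bar of a black parts tote: open box 60 (x) x 104 (y) x 50 mm high, 160 g, rigid upright handle. The round bar is 10 mm thick, along the tote's y, 100 mm above its underside; the window under it is 94 mm wide and 45 mm high, down to the box rim; the uprights at its ends are 12 mm deep (x). z up. Front and back alike. May be absent.
- tote2_grip (a point): middle of the handle bar of a black parts tote: open box 60 (x) x 104 (y) x 50 mm high, 160 g, rigid upright handle. The round bar is 10 mm thick, along the tote's y, 100 mm above its underside; the window under it is 94 mm wide and 45 mm high, down to the box rim; the uprights at its ends are 12 mm deep (x). z up. Front and back alike. May be absent.
- tote3_grip (a point): middle of the handle bar of a black parts tote: open box 60 (x) x 104 (y) x 50 mm high, 160 g, rigid upright handle. The round bar is 10 mm thick, along the tote's y, 100 mm above its underside; the window under it is 94 mm wide and 45 mm high, down to the box rim; the uprights at its ends are 12 mm deep (x). z up. Front and back alike. May be absent.
- hook1 (a point): left (+y) twin hook of the rack. Point midway between its two prongs, 68 mm out from the rail, where the middle of a tote's handle bar lies when hung (5 mm above the prongs' upper side, 200 mm above the table). x points away from the robot to the rail, z up. Prongs: see rack.
- hook2 (a point): middle twin hook of the rack. Point midway between its two prongs, 68 mm out from the rail, where the middle of a tote's handle bar lies when hung (5 mm above the prongs' upper side, 200 mm above the table). x points away from the robot to the rail, z up. Prongs: see rack.
- hook3 (a point): right (-y) twin hook of the rack. Point midway between its two prongs, 68 mm out from the rail, where the middle of a tote's handle bar lies when hung (5 mm above the prongs' upper side, 200 mm above the table). x points away from the robot to the rail, z up. Prongs: see rack.
- phone_center (a point): centre, half-way up, of an opened phone lying on the table: 146 (x) x 64 (y) x 12 mm, 170 g, black inside with a light grey frame; z up. Either end may point either way on the plate.
- plate: fixed aluminium rest plate 180 (x) x 92 (y) x 8 mm lying on the table; origin at the centre of its underside, z up.
- rack: fixed steel rack, origin on the table under its rail (12 mm thick, 405 mm long in y, posts at both ends, nothing above). Three twin hooks 130 mm apart in y: two level prongs, 7 mm thick, at y 28 mm either side of the hook point, sticking out 105 mm to -x, then a turned-up tip to 121 mm out, its top 9 mm above the hook point.
- lip (a point): front (robot-side) lower edge of the white lamp shelf's lip, right in front of the switch; x points into the shelf, y along the lip, z up. Fixed board 240 (y) x 150 (x) x 10 mm, underside 215 mm up, its middle 40 mm to -y of here; side walls begin 45 mm behind the lip, a 35 mm high box on top 70 mm behind it. A grey tab on top marks the place.
- switch_face (a point): middle of the front lower edge of the lamp switch's plunger: a grey block 28 (x) x 40 (y) mm hanging under the board, its flat underside 40 mm below the board's underside and its front 20 mm behind the lip when the lamp is on (as at the start). Same axes as lip. It moves with the plunger.
- switch (a joint): travel of the plunger in m: 0 hanging down (lamp on), 0.010 pushed fully up (lamp off). It moves straight up against about 4 N of friction and stays where it is left (no spring).
- bottle: bystander: white bottle, 56 mm across, 140 mm high, standing; origin under its centre. Leave alone.
- tape: bystander: roll of tape, 80 mm across, 20 mm high, lying flat on the table under the lamp shelf; origin under its centre. Leave alone.
- mug: bystander: white mug, 80 mm across, 90 mm high; origin under its centre. Leave alone.
There are look-alikes about, which are no part of the job. Of the things that look like the plate, the largest one is meant.

How it is judged (in metres and radians):
On the way, in this order (a step that is already met when the one before it is completed fails the run):
1. every tote present hangs on a hook of its own and the phone lies squarely on the rest plate, the lamp still on (((x of tote1_grip in the frame of hook1 between -0.05 and 0.06 m and y of tote1_grip in the frame of hook1 between -0.022 and 0.022 m and z of tote1_grip in the frame of hook1 between -0.006 and 0.009 m and angle between tote1_grip's own z axis and vertical below 0.35 rad) or (x of tote1_grip in the frame of hook2 between -0.05 and 0.06 m and y of tote1_grip in the frame of hook2 between -0.022 and 0.022 m and z of tote1_grip in the frame of hook2 between -0.006 and 0.009 m and angle between tote1_grip's own z axis and vertical below 0.35 rad) or (x of tote1_grip in the frame of hook3 between -0.05 and 0.06 m and y of tote1_grip in the frame of hook3 between -0.022 and 0.022 m and z of tote1_grip in the frame of hook3 between -0.006 and 0.009 m and angle between tote1_grip's own z axis and vertical below 0.35 rad)) and ((x of tote2_grip in the frame of hook1 between -0.05 and 0.06 m and y of tote2_grip in the frame of hook1 between -0.022 and 0.022 m and z of tote2_grip in the frame of hook1 between -0.006 and 0.009 m and angle between tote2_grip's own z axis and vertical below 0.35 rad) or (x of tote2_grip in the frame of hook2 between -0.05 and 0.06 m and y of tote2_grip in the frame of hook2 between -0.022 and 0.022 m and z of tote2_grip in the frame of hook2 between -0.006 and 0.009 m and angle between tote2_grip's own z axis and vertical below 0.35 rad) or (x of tote2_grip in the frame of hook3 between -0.05 and 0.06 m and y of tote2_grip in the frame of hook3 between -0.022 and 0.022 m and z of tote2_grip in the frame of hook3 between -0.006 and 0.009 m and angle between tote2_grip's own z axis and vertical below 0.35 rad)) and ((x of tote3_grip in the frame of hook1 between -0.05 and 0.06 m and y of tote3_grip in the frame of hook1 between -0.022 and 0.022 m and z of tote3_grip in the frame of hook1 between -0.006 and 0.009 m and angle between tote3_grip's own z axis and vertical below 0.35 rad) or (x of tote3_grip in the frame of hook2 between -0.05 and 0.06 m and y of tote3_grip in the frame of hook2 between -0.022 and 0.022 m and z of tote3_grip in the frame of hook2 between -0.006 and 0.009 m and angle between tote3_grip's own z axis and vertical below 0.35 rad) or (x of tote3_grip in the frame of hook3 between -0.05 and 0.06 m and y of tote3_grip in the frame of hook3 between -0.022 and 0.022 m and z of tote3_grip in the frame of hook3 between -0.006 and 0.009 m and angle between tote3_grip's own z axis and vertical below 0.35 rad)) and x of phone_center in the frame of plate between -0.022 and 0.022 m and y of phone_center in the frame of plate between -0.018 and 0.018 m and z of phone_center in the frame of plate between 0.01 and 0.018 m and angle between the x axis of phone_center and the x axis of plate, either way round below 0.2 rad and angle between phone_center's own z axis and vertical below 0.08 rad), for 0.2 s.
2. then the hidden switch is pushed up: lamp off (value of joint switch above 0.007 m), for 0.2 s.
At the end, for the whole second after the job is handed in: Every tote present hangs upright (within 20 degrees) with its handle bar on both prongs of a hook of its own; the phone lies flat on the rest plate within 22 mm of its centre lengthwise, 18 mm across and 0.2 rad of its long axis; the switch is at least 7 mm up (all of step 1 and value of joint switch above 0.007 m); the robot touches nothing.
It fails at once if the bottle is moved more than 30 mm (distance of bottle from where it was at the start of the episode above 0.03 m).
It fails at once if the tape is moved more than 30 mm (distance of tape from where it was at the start of the episode above 0.03 m).
It fails at once if the mug is moved more than 30 mm (distance of mug from where it was at the start of the episode above 0.03 m).
Of tote1, tote2, tote3 only 2 to 3 are there at a start; the rules pass over those that are not, and their reading is None.
At some moment in a run one of tote1, tote2, tote3, phone may be knocked a few centimetres aside while the robot is not near it.
Once in a run the grip may slacken for a moment while it holds something.
It also fails if it takes over 210 s, if anything falls off the work surface, if the arm or the gripper's body presses on something with over 40 N, if the wrist force passes 120 N, or if a joint passes its speed limit or range.

ROBOT

A 6-joint arm with a two-finger parallel gripper is mounted at the origin on the work surface. World frame = base frame: x ahead of the robot, y to its left, z up, the work surface at z = 0. Lengths are in m, angles in degrees, forces in N, time in s.
With the tool pointing down it reaches from about 0.375 to 0.925 m from the base axis. Payload 5.7 kg.
Tool frame: the origin (TCP) lies between the finger pads; the fingertips stand r.nose_length ahead of it and the grasp point (between the pads) lies 11 mm behind it (r.nose_length is the distance from the TCP to the fingertips, in m); z points along the fingers, y is the direction in which the jaws open and shut (so a half turn about z gives the same grasp; the last joint's range is limited). The gripper opens to 85 mm and grips with 20 to 120 N. Pads are 22 mm wide; open, the fingers measure 114 mm over their backs; the gripper's body (76 mm by 85 mm) begins 54 mm behind the grasp point. The pads swing forward as they close: fully open they stand 13 mm farther back than shut.
Start: joints at [-72.084, 20.558, 86.54, -0, 72.909, -6.595], TCP at [0.249, -0.546, 0.239] pointing down, gripper open.
Joint ranges: [-170.27, 170.27], [-57.76, 135], [12.27, 136.19], [-55.21, 235.2], [11.17, 155.16], [-170.74, 170.74]. Speed limits (degrees/s): [136.94, 136.94, 180, 180, 180, 180].

INTERFACE

Orientations are given as a 3x3 rotation matrix whose columns are the frame's x, y, z axes.
In Python, from rig import r, cams gives the robot as it stands. The module is installed in compiled form; this text tells all that it offers.
- The arm moves only by the shell command python3 -m inch 'ROWS' [FORCE]. ROWS is JSON, a list of rows, each a list of 7 numbers: the shift along the tool's x, y, z in m, then the turn, a rotation vector about the tool's x, y, z in degrees, then the closure, from 0 (fully open) to 1 (shut). A call has 1 to 5 rows; each row is the pose to reach, as a shift and turn from the pose measured when the call began, along the tool's axes at that moment; what a row does not reach only later rows make up. A row lasts 1/8 s, in which the tool goes at most 62.5 mm and 10.7 degrees, less where a joint would pass 70% of its speed; a pose out of reach is approached as far as the arm can. A call with a gripper value outside its range is refused whole. The fingers move at their own pace and stop on an object; FORCE is the grip in N (left out, the last holds). Time passes only in rows, so rows that repeat a pose let the fingers close. It gives the time, the measured TCP pose, the force and the opening at its end, in the units of the state.
- r.state(): the state, without advancing time (a new reading comes with each control period).
- cams.grab_frame(name): name is "side" or "top" or "wrist"; returns a dict with "color" (480x640x3 uint8, red, green, blue), "intrinsics" (3x3 intrinsics, pixels), "rvec" (rotation vector, rad) and "tvec" (3), from world to camera coordinates, as OpenCV has them. Camera axes: x right, y down, z forward; pixel columns grow to the right and rows downward; lengths in m; the calibration is good to about 2 mm. A picture is of the moment at which its call begins. There is no depth.
- r.sign_off(): hands the job in, once; it reports no verdict.
The state is a dict: "t": time; "joints": joint angles; "qvel": joint speeds; "joint_efforts": joint torques, N m; "position": TCP position; "tool_rot": TCP orientation; "force": force on the tool from outside, world axes, zero at the start; "torque": the same for the moment, N m; "gripper_width": finger opening in m.
Only numpy, scipy, OpenCV 4.12 (cv2) and the standard library are available. Lean on these libraries where they do the work, as an engineer would, in place of code of your own. Each camera call takes 0.05 s, during which the arm holds its last target. There are 200 camera calls.

## Working session

There is one attempt and no reset: what is moved stays moved. The work goes in short steps, Python scripts to look and compute and a shell command to move; the robot and the scene stay as the last step left them, time stands still between calls to the robot, and variables do not carry over. Pictures are saved under pics/ and viewed, about 12 in all and at most 16, crops included, and the job is handed in when it is done.

```bash
mkdir -p pics
cat > h.py <<'E'
import numpy as np, cv2
from rig import r, cams
def grab(n,f=None):
    d=cams.grab_frame(n)
    if f: cv2.imwrite(f'pics/{f}.png',d['color'][...,::-1])
    np.savez(f'{n}.npz',**d); return d
def load(n): return dict(np.load(f'{n}.npz'))
def ray(d,u,v):
    R=cv2.Rodrigues(np.array(d['rvec'],float))[0]; t=np.array(d['tvec'],float).ravel()
    k=np.linalg.inv(np.array(d['intrinsics']))@np.array([u,v,1.])
    return -R.T@t, R.T@k
def onz(d,u,v,z):
    c,k=ray(d,u,v); return c+k*(z-c[2])/k[2]
def tri(d1,p1,d2,p2):
    c1,k1=ray(d1,*p1);c2,k2=ray(d2,*p2)
    s=np.linalg.lstsq(np.c_[k1,-k2],c2-c1,rcond=None)[0]
    a=c1+k1*s[0];b=c2+k2*s[1]; return (a+b)/2,np.linalg.norm(a-b)
def proj(d,P):
    return cv2.projectPoints(np.array(P,float).reshape(-1,3),np.array(d['rvec'],float),np.array(d['tvec'],float),np.array(d['intrinsics'],float),None)[0].reshape(-1,2)
def togo(p):
    s=r.state(); return np.array(s['tool_rot']).T@(np.array(p)-np.array(s['position']))
E
python3 - <<'E'
from h import *
np.set_printoptions(precision=3,suppress=True)
a=grab('top','top0');b=grab('side','side0')
print({k:v for k,v in r.state().items()}, r.nose_length)
for d in(a,b): c,k=ray(d,320,240);print(c,k)
E
```

```text
{'t': 0.1, 'joints': array([-72.084,  20.594,  86.593,  -0.   ,  72.909,  -6.595]), 'qvel': array([-0.056, -0.048, -0.038,  0.117,  0.021, -0.109]), 'joint_efforts': array([  0.   , -52.865, -27.935,  -0.   ,   0.005,  -0.   ]), 'position': array([ 0.249, -0.545,  0.239]), 'tool_rot': array([[ 0.91 ,  0.415, -0.001],
       [ 0.415, -0.91 ,  0.002],
       [ 0.   , -0.002, -1.   ]]), 'force': array([-0.452, -0.028, -0.574]), 'torque': array([ 0.017,  0.013, -0.014]), 'gripper_width': 0.08538211197673809} 0.008
[0.184 0.045 1.548] [ 0.2   -0.028 -0.98 ]
[ 0.34  -1.281  0.987] [ 0.106  0.835 -0.54 ]
```

View pics/top0.png

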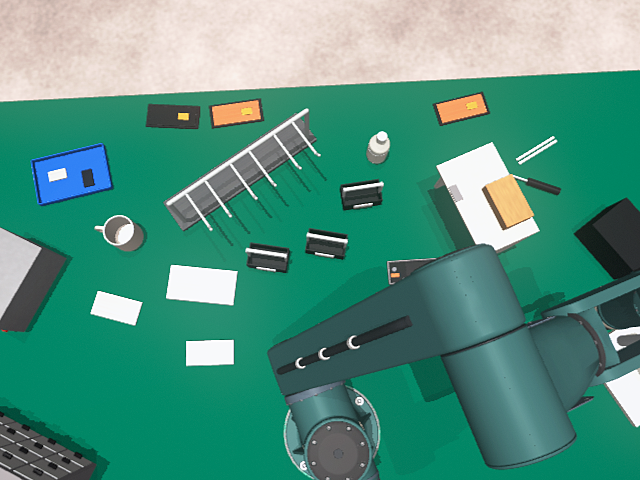

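View pics/side0.png

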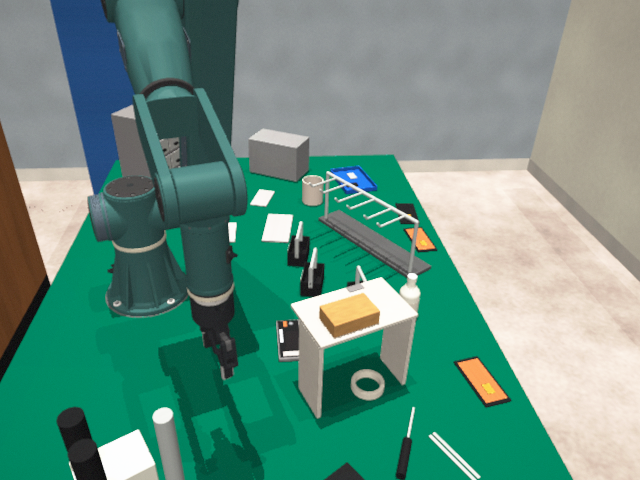

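The top view shows three black totes at (268,257), (326,243) and (361,193). Plate candidates are the white cards at (202,285), (115,307) and (210,352); the first is the largest. Phone candidates are (405,270), which has a grey frame, a black inside and is half hidden, the orange ones at (236,113) and (461,108), and the black one at (173,116). I choose (405,270). The shelf tab is at (455,193), so the lip is the board's +y edge. The side view shows the phone at (288,338), the tape at (367,385) and the bottle at (410,292).

Run:
```python
from h import *
a=load('top');b=load('side')
c1=cv2.resize(a['color'][95:310,150:550],None,fx=2,fy=2,interpolation=cv2.INTER_CUBIC)
c2=cv2.resize(b['color'][170:420,260:460],None,fx=2,fy=2,interpolation=cv2.INTER_CUBIC)
cv2.imwrite('pics/c1.png',c1[...,::-1]);
cv2.imwrite('pics/c2.png',c2[...,::-1])
np.set_printoptions(precision=3,suppress=True)
# totes: dark blobs; handle: bright blobs
hsv=cv2.cvtColor(a['color'],cv2.COLOR_RGB2HSV)
m=((hsv[...,1]<40)&(hsv[...,2]>170)).astype(np.uint8)
n,l,s,c=cv2.connectedComponentsWithStats(m)
for i in range(1,n):
    if s[i,4]>25 and 120<c[i][1]<400:
        pts=np.argwhere(l==i)[:,::-1].astype(np.float32); rc=cv2.minAreaRect(pts)
        print(c[i],s[i,4],rc,[onz(a,*p,.01)[:2] for p in cv2.boxPoints(rc)] if s[i,4]>500 else '')
```

```text
[244.282 165.814] 1427 ((249.59011840820312, 174.69442749023438), (48.63208770751953, 170.2884979248047), 56.04093933105469) [array([0.626, 0.418]), array([0.885, 0.017]), array([ 0.76 , -0.053]), array([0.509, 0.345])]
[379.298 142.793] 309 ((378.6000671386719, 143.2000274658203), (19.677398681640625, 22.360679626464844), 63.43495178222656) 
[535.04  147.768] 125 ((534.9134521484375, 147.85842895507812), (2.7968688011169434, 43.896610260009766), 58.570438385009766) 
[537.104 151.544] 125 ((537.2730712890625, 151.44552612304688), (2.8053321838378906, 43.89521789550781), 58.49573516845703) 
[480.953 195.838] 4574 ((487.45965576171875, 198.02053833007812), (104.60932159423828, 62.98617172241211), 63.04781723022461) [array([ 0.691, -0.332]), array([ 0.767, -0.497]), array([ 0.493, -0.594]), array([ 0.423, -0.433])]
[ 56.95  174.291] 179 ((56.941184997558594, 174.2647247314453), (9.701424598693848, 18.19017219543457), 75.96376037597656) 
[519.759 177.724] 29 ((519.9000244140625, 177.80001831054688), (14.86270523071289, 1.5811388492584229), 18.434946060180664) 
[363.407 186.163] 135 ((363
[... 1718 characters left out ...]
0, 47.0), 90.0) [array([0.25 , 0.365]), array([0.244, 0.242]), array([0.18 , 0.244]), array([0.186, 0.366])]
[322.69  354.381] 42 ((323.180419921875, 354.03094482421875), (11.168808937072754, 8.22430419921875), 66.03751373291016) 
[298.686 363.371] 35 ((299.3013610839844, 363.136962890625), (9.831457138061523, 6.788386821746826), 69.44395446777344) 
[628.    393.713] 1084 ((632.7395629882812, 399.1295166015625), (52.69827651977539, 36.243446350097656), 66.57130432128906) [array([ 0.088, -0.711]), array([ 0.119, -0.802]), array([-0.003, -0.835]), array([-0.033, -0.745])]
[361.593 395.63 ] 27 ((362.17254638671875, 396.3130798339844), (21.93105697631836, 1.9217936992645264), 42.709388732910156)
```

View pics/c1.png

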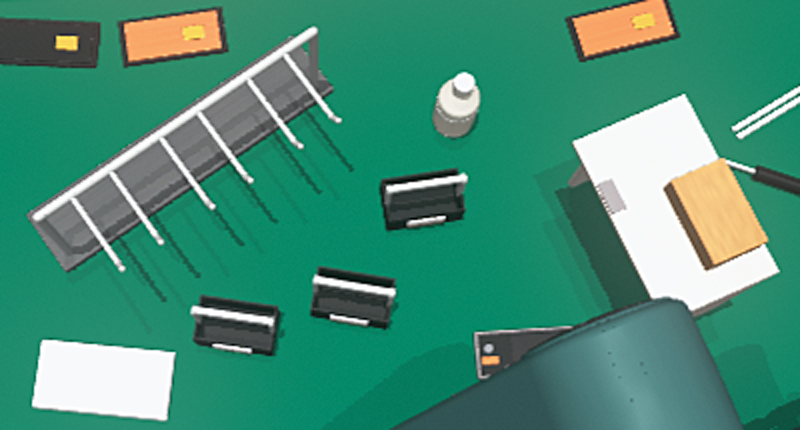

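View pics/c2.png

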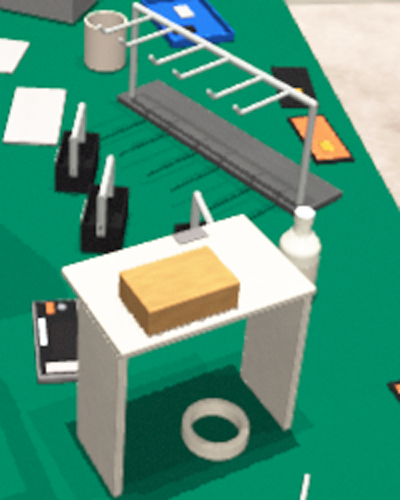

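The crops confirm the black-inside, grey-framed phone, the largest white plate, the three totes, and prong pairs (1,2), (3,4) and (5,6) counted from the left.

Run:
```python
from h import *
np.set_printoptions(precision=3,suppress=True)
a=load('top');b=load('side')
T=lambda p:(p[0]/2+150-.25,p[1]/2+95-.25)
tips=np.array([onz(a,*T(p),.207) for p in [(121,269),(160,242),(211,208),(249,181),(299,147),(337,121)]])
bs=np.array([onz(a,*T(p),.192) for p in [(73,200),(112,173),(161,140),(200,115),(250,82),(287,57)]])
print('prong len',np.linalg.norm((bs-tips)[:,:2],axis=1),'spacing',np.linalg.norm(np.diff(tips,axis=0),axis=1))
yd=np.polyfit(range(3),(tips[::2]+tips[1::2])[:,:2]/2,1)[0]; yd=-yd/np.linalg.norm(yd)
xd=np.array([yd[1],-yd[0]]); print('hook x',xd,'yaw',np.degrees(np.arctan2(xd[1],xd[0])))
for i in range(3):
    m=(tips[2*i]+tips[2*i+1])[:2]/2; print('hook',i+1,m+xd*.051)
for c,w,an in [((363.2,186.2),40.4,81.9-90),((326.8,237.5),40.8,9.2),((266,252.2),40.8,9)]:
    t=np.radians(an);e=np.array([np.cos(t),np.sin(t)])*w/2
    l=onz(a,*(np.array(c)-e),.103);rr=onz(a,*(np.array(c)+e),.103);d=l-rr
    print('tote',(l+rr)/2,np.linalg.norm(d),'ydir deg',np.degrees(np.arctan2(d[1],d[0])))
print('board', [onz(a,*T(p),.225) for p in [(573,141),(685,95),(778,271)]])
print('tab',onz(a,*T((610,196)),.226))
S=lambda p:(p[0]/2+260-.25,p[1]/2+170-.25)
print('board side',[onz(b,*S(p),.225) for p in [(62,270),(243,215),(315,288),(122,355)]], onz(b,*S((191,235)),.226))
print('phone side',[onz(b,*S(p),.012) for p in [(34,301),(75,298),(38,378),(78,375)]],'top',[onz(a,*T(p),.012) for p in [(475,333),(480,378)]])
print('bottle', onz(a,*T((463,80)),.14))
```

```text
prong len [0.11  0.11  0.111 0.109 0.108 0.108] spacing [0.056 0.073 0.056 0.074 0.057]
hook x [0.842 0.54 ] yaw 32.6832134386602
hook 1 [0.555 0.268]
hook 2 [0.625 0.159]
hook 3 [0.696 0.05 ]
tote [ 0.615 -0.117  0.103] 0.10486520820384462 ydir deg 95.37321635651396
tote [ 0.485 -0.014  0.103] 0.1036404303070215 ydir deg 77.58354387296059
tote [0.455 0.141 0.103] 0.10353512058279712 ydir deg 77.87766249320482
board [array([ 0.621, -0.281,  0.225]), array([ 0.672, -0.42 ,  0.225]), array([ 0.45 , -0.503,  0.225])]
tab [ 0.551 -0.317  0.226]
board side [array([ 0.397, -0.365,  0.225]), array([ 0.619, -0.278,  0.225]), array([ 0.671, -0.415,  0.225]), array([ 0.449, -0.502,  0.225])] [ 0.55  -0.314  0.226]
phone side [array([ 0.37 , -0.172,  0.012]), array([ 0.426, -0.17 ,  0.012]), array([ 0.369, -0.317,  0.012]), array([ 0.42 , -0.316,  0.012])] top [array([ 0.43 , -0.176,  0.012]), array([ 0.369, -0.178,  0.012])]
bottle [ 0.739 -0.168  0.14 ]
```

Spacings come out at 56/73 mm and the board corners agree between the two views to a few mm, so the measurements are sound. Hook yaw is 32.7°.

```bash
cat >> h.py <<'E'
np.set_printoptions(precision=3,suppress=True)
def plan(p,yaw):
    "shift in tool axes and turn to reach TCP p, tool down, tool x at yaw (deg)"
    from scipy.spatial.transform import Rotation as Ro
    s=r.state();c,k=np.cos(np.radians(yaw)),np.sin(np.radians(yaw))
    Rt=np.array([[c,k,0],[k,-c,0],[0,0,-1.]])
    print('from',s['position'],'shift',togo(p),'turn',Ro.from_matrix(np.array(s['tool_rot']).T@Rt).as_rotvec(degrees=True))
E
python3 -c "
from h import *
plan([.33,-.25,.38],75);plan([.6,-.12,.30],95)"
```

```text
from [ 0.249 -0.545  0.239] shift [ 0.197 -0.235 -0.141] turn [ -0.084  -0.052 -50.489]
from [ 0.249 -0.545  0.239] shift [ 0.496 -0.241 -0.061] turn [ -0.076  -0.068 -70.489]
```

```bash
python3 -m inch '[[0.02,-0.03,-0.05,0,0,-10,0],[0.06,-0.07,-0.09,0,0,-20,0],[0.1,-0.11,-0.12,0,0,-30,0],[0.14,-0.15,-0.14,0,0,-40,0],[0.17,-0.19,-0.141,0,0,-50,0]]'; python3 -c "
from h import *
plan([.585,-.115,.32],95)"
```

```text
t: 0.72
position: [0.3257, -0.301, 0.3814]
tool_rot: [[0.262, 0.965, 0.002], [0.965, -0.262, -0.001], [-0.0, 0.002, -1.0]]
force: [2.0, 0.1, 0.7]
gripper_width: 0.0855
from [ 0.326 -0.301  0.381] shift [0.247 0.202 0.062] turn [  0.106   0.022 -20.16 ]
```

```bash
python3 -m inch '[[0.04,0.035,0.0,0,0,-5,0],[0.09,0.075,0.01,0,0,-10,0],[0.14,0.115,0.03,0,0,-15,0],[0.19,0.155,0.05,0,0,-20,0],[0.235,0.195,0.062,0,0,-20,0]]'; python3 -m inch '[[0.01,0.006,0,0,0,0,0],[0.01,0.006,0,0,0,0,0]]'
python3 - <<'E'
from h import *
d=grab('wrist','w1');t=grab('top')
print(proj(d,[[.615,-.117,.1]]))
hsv=cv2.cvtColor(t['color'],cv2.COLOR_RGB2HSV)
m=((hsv[...,1]<40)&(hsv[...,2]>170)).astype(np.uint8)
n,l,s,c=cv2.connectedComponentsWithStats(m)
print([(c[i],s[i,4]) for i in range(1,n) if 60<s[i,4]<200])
E
```

```text
t: 1.35
position: [0.5679, -0.1291, 0.3207]
tool_rot: [[-0.086, 0.996, 0.0], [0.996, 0.086, -0.0], [-0.0, 0.0, -1.0]]
force: [-0.0, -0.8, -1.2]
gripper_width: 0.0858
t: 1.6
position: [0.5725, -0.118, 0.3202]
tool_rot: [[-0.087, 0.996, -0.001], [0.996, 0.087, -0.0], [-0.0, -0.001, -1.0]]
force: [-0.3, -0.3, 0.6]
gripper_width: 0.0854
[[359.991 213.976]]
[(array([535.04 , 147.768]), np.int32(125)), (array([537.104, 151.544]), np.int32(125)), (array([ 56.95 , 174.291]), np.int32(179)), (array([316.824, 235.824]), np.int32(74)), (array([266.014, 252.203]), np.int32(143)), (array([436.24, 269.01]), np.int32(96)), (array([  7.007, 475.406]), np.int32(138))]
```

View pics/w1.png

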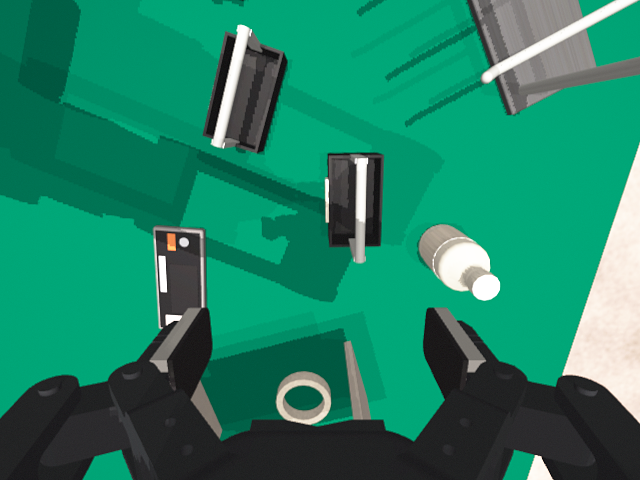

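The wrist view shows the tote bar from (361,157) to (359,262), close to the predicted middle (360,214). The phone spans (155,228) to (205,325).

Run:
```python
from h import *
d=load('wrist')
print(onz(d,361.5,156,.1),onz(d,359.3,262,.1))
print('tote2',onz(d,244,28,.1),onz(d,218,145,.1))
print('phone',[onz(d,*p,.012) for p in [(154,228),(203,228),(206,310)]])
plan([.615,-.117,.089],95)
```

```text
[ 0.61  -0.061  0.1  ] [ 0.62  -0.168  0.1  ]
tote2 [0.495 0.037 0.1  ] [ 0.473 -0.063  0.1  ]
phone [array([ 0.371, -0.176,  0.012]), array([ 0.432, -0.171,  0.012]), array([ 0.436, -0.285,  0.012])]
from [ 0.572 -0.119  0.321] shift [-0.001  0.043  0.232] turn [-0.003  0.063 -0.122]
```

```bash
python3 -m inch '[[0.001,0.03,0.05,0,0,0,0],[0.001,0.043,0.1,0,0,0,0],[0.001,0.043,0.15,0,0,0,0],[0.001,0.043,0.2,0,0,0,0],[0.001,0.043,0.231,0,0,0,0]]' 60; python3 -m inch '[[0,0,0,0,0,0,0.5],[0,0,0.003,0,0,0,1],[0,0,0.003,0,0,0,1],[0,0,0.003,0,0,0,1],[0,0,0.003,0,0,0,1]]' 60
```

```text
t: 2.33
position: [0.6127, -0.1166, 0.0886]
tool_rot: [[-0.083, 0.997, -0.002], [0.997, 0.083, -0.001], [-0.001, -0.002, -1.0]]
force: [-0.1, 0.6, 0.1]
gripper_width: 0.0853
t: 2.95
position: [0.6139, -0.1169, 0.0869]
tool_rot: [[-0.083, 0.997, 0.001], [0.997, 0.083, -0.002], [-0.002, 0.0, -1.0]]
force: [0.1, -0.2, 4.3]
gripper_width: 0.0078
```

```bash
python3 -m inch '[[0,0,-0.03,0,0,0,1],[0,0,-0.07,0,0,0,1],[0,0,-0.11,0,0,0,1],[0,0,-0.15,0,0,0,1],[0,0,-0.155,0,0,0,1]]' 80
python3 - <<'E'
from h import *
grab('wrist','w2')
xd=np.array([.842,.54]);h=np.array([.696,.05])
plan([*(h-xd*.17),.235],122.7)
E
```

```text
t: 3.58
position: [0.6156, -0.1169, 0.2452]
tool_rot: [[-0.083, 0.996, 0.006], [0.997, 0.083, -0.004], [-0.004, 0.006, -1.0]]
force: [-0.5, 0.1, -1.6]
gripper_width: 0.0075
from [ 0.615 -0.117  0.244] shift [ 0.08  -0.055  0.008] turn [  0.167   0.232 -27.915]
```

View pics/w2.png

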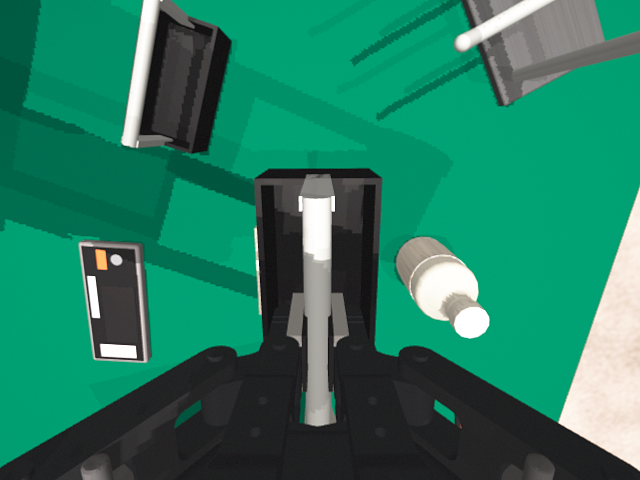

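The tote is held level. The whole phone is visible with corners (80,243), (142,241), (150,361) and (94,360).

```bash
python3 -m inch '[[0.02,-0.015,0,0,0,-7,1],[0.04,-0.03,0.003,0,0,-14,1],[0.06,-0.045,0.006,0,0,-21,1],[0.08,-0.055,0.01,0,0,-28,1],[0.08,-0.055,0.01,0,0,-28,1]]'
python3 - <<'E'
from h import *
d=load('wrist')
q=[onz(d,*p,.012) for p in [(80,243),(142,241),(150,361),(94,360)]];print('phone',q,np.mean(q,0))
d=grab('wrist','w3')
xd=np.array([.842,.54]);h=np.array([.696,.05])
plan([*(h-xd*.015),.217],122.7)
print('hook3 expected tips', proj(d,[[*(h-xd*.053+s*.028*np.array([-.54,.842])),.207] for s in(1,-1)]))
E
```

```text
t: 4.25
position: [0.5507, -0.0402, 0.2311]
tool_rot: [[-0.542, 0.84, -0.001], [0.84, 0.542, -0.002], [-0.001, -0.002, -1.0]]
force: [0.7, -0.1, -2.0]
gripper_width: 0.008
phone [array([ 0.371, -0.175,  0.012]), array([ 0.436, -0.168,  0.012]), array([ 0.437, -0.315,  0.012]), array([ 0.371, -0.319,  0.012])] [ 0.404 -0.244  0.012]
from [ 0.552 -0.041  0.232] shift [-0.001  0.155  0.015] turn [-0.03   0.154  0.046]
hook3 expected tips [[573.929 245.936]
 [550.536 351.923]]
```

View pics/w3.png

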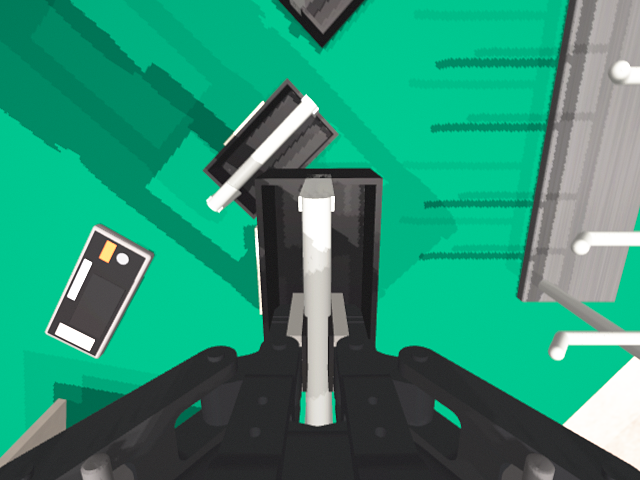

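The hook tips are at (582,243) and (558,350), within about 4 mm of prediction. Going in.

```bash
python3 -m inch '[[-0.001,0.03,0.012,0,0,0,1],[-0.001,0.065,0.012,0,0,0,1],[-0.001,0.1,0.012,0,0,0,1],[-0.001,0.135,0.012,0,0,0,1],[-0.001,0.157,0.012,0,0,0,1]]'; python3 -m inch '[[0,0,0.012,0,0,0,1],[0,0,0.022,0,0,0,1],[0,0,0.03,0,0,0,1],[0,0,0.03,0,0,0,1]]'
```

```text
t: 4.92
position: [0.6866, 0.0429, 0.2185]
tool_rot: [[-0.539, 0.842, 0.001], [0.842, 0.539, -0.003], [-0.003, -0.001, -1.0]]
force: [-0.8, -0.3, -1.6]
gripper_width: 0.0072
t: 5.42
position: [0.6856, 0.0422, 0.1877]
tool_rot: [[-0.538, 0.843, -0.001], [0.843, 0.538, -0.003], [-0.002, -0.002, -1.0]]
force: [-0.7, -0.1, -1.1]
gripper_width: 0.0073
```

```bash
python3 -m inch '[[0,0,0.002,0,0,0,1],[0,0,0.003,0,0,0,1],[0,0,0.003,0,0,0,1]]'
python3 - <<'E'
from h import *
grab('side','s3')
d=load('side');c=cv2.resize(d['color'][150:300,280:440],None,fx=4,fy=4,interpolation=cv2.INTER_CUBIC);cv2.imwrite('pics/s3.png',c[...,::-1])
print(proj(d,[.6865,.0435,.2]))
E
```

```text
t: 5.8
position: [0.686, 0.0421, 0.1864]
tool_rot: [[-0.538, 0.843, 0.001], [0.843, 0.538, -0.003], [-0.003, -0.001, -1.0]]
force: [-2.7, -0.8, 5.9]
gripper_width: 0.0072
[[380.553 217.808]]
```

View pics/s3.png

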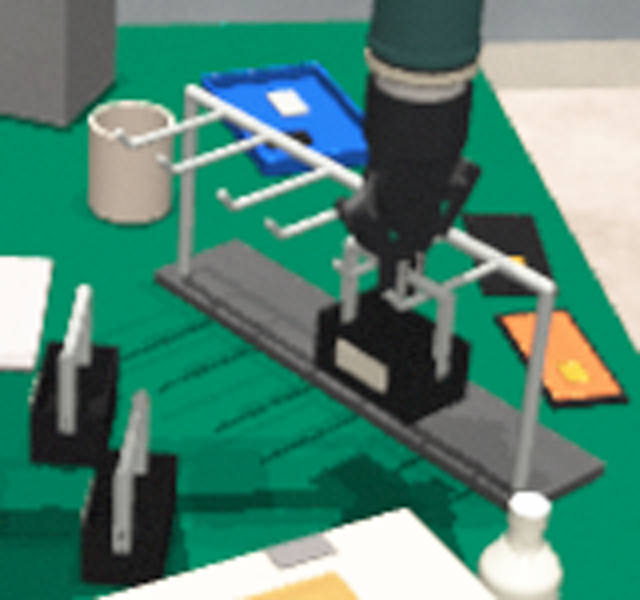

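The tote sits between the prongs and the vertical load has gone onto them. Releasing and rising.

```bash
python3 -m inch '[[0,0,-0.002,0,0,0,0.6],[0,0,-0.002,0,0,0,0.5],[0,0,-0.002,0,0,0,0.5]]'; python3 -m inch '[[0,0,-0.02,0,0,0,0.5],[0,0,-0.05,0,0,0,0.5],[0,0,-0.1,0,0,0,0.5],[0,0,-0.13,0,0,0,0.5]]'
python3 - <<'E'
from h import *
grab('side','s4');t=grab('top')
d=load('side');c=cv2.resize(d['color'][150:300,280:440],None,fx=4,fy=4,interpolation=cv2.INTER_CUBIC);cv2.imwrite('pics/s4.png',c[...,::-1])
hsv=cv2.cvtColor(t['color'],cv2.COLOR_RGB2HSV)
m=((hsv[...,1]<40)&(hsv[...,2]>170)).astype(np.uint8)
n,l,s,c=cv2.connectedComponentsWithStats(m)
for i in range(1,n):
    if 60<s[i,4]<200 and 160<c[i][1]<300:
        R=cv2.minAreaRect(np.argwhere(l==i)[:,::-1].astype(np.float32));print(R, onz(t,*R[0],.103))
plan([.485,-.014,.22],77.6)
E
```

```text
t: 6.22
position: [0.686, 0.0421, 0.1884]
tool_rot: [[-0.538, 0.843, 0.001], [0.843, 0.538, -0.003], [-0.003, -0.001, -1.0]]
force: [-0.3, -0.2, -0.1]
gripper_width: 0.0423
t: 6.72
position: [0.6865, 0.0425, 0.321]
tool_rot: [[-0.538, 0.843, 0.004], [0.843, 0.538, -0.003], [-0.005, 0.002, -1.0]]
force: [0.3, 0.4, -1.2]
gripper_width: 0.0429
((56.941184997558594, 174.2647247314453), (9.701424598693848, 18.19017219543457), 75.96376037597656) [0.69  0.678 0.103]
((436.2804870605469, 269.0243835449219), (14.687395095825195, 6.29459810256958), 83.6598129272461) [ 0.389 -0.284  0.103]
from [0.688 0.042 0.323] shift [ 0.063 -0.202  0.101] turn [ 0.494  0.29  44.971]
```

View pics/s4.png

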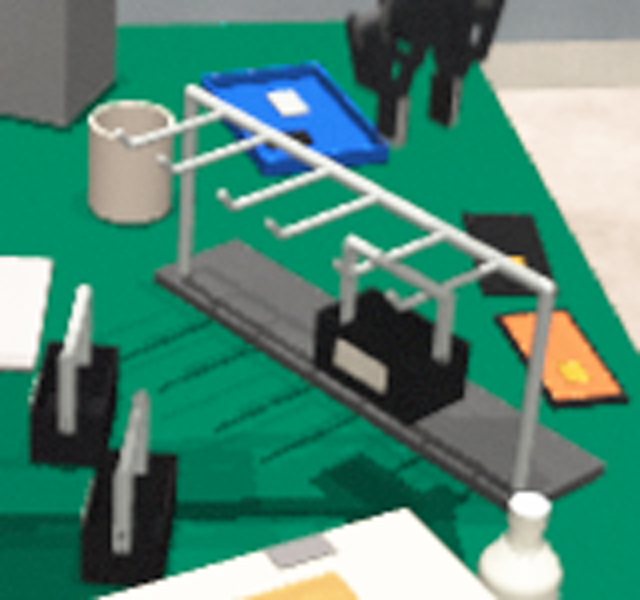

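Tote 1 hangs on hook 3. Next is tote 2.

```bash
python3 -m inch '[[0.01,-0.04,0,0,0,9,0.3],[0.025,-0.09,0.01,0,0,18,0.1],[0.04,-0.14,0.02,0,0,27,0],[0.055,-0.185,0.03,0,0,36,0],[0.063,-0.202,0.03,0,0,45,0]]'
cat >> h.py <<'E'
def bar(p,f=None):
    d=grab('wrist',f);q=proj(d,p)[0];hsv=cv2.cvtColor(d['color'],cv2.COLOR_RGB2HSV)
    m=((hsv[...,1]<60)&(hsv[...,2]>130)).astype(np.uint8);n,l,s,c=cv2.connectedComponentsWithStats(m)
    print('pred',q)
    for i in range(1,n):
        if s[i,4]>300 and np.hypot(*(c[i]-q))<120:
            R=cv2.minAreaRect(np.argwhere(l==i)[:,::-1].astype(np.float32));b=cv2.boxPoints(R)
            b=sorted(map(tuple,b),key=lambda z:z[1]);e=[onz(d,*np.mean(x,0),.1) for x in(b[:2],b[2:])]
            D=e[0]-e[1];print(R,'mid',(e[0]+e[1])/2,'len',np.linalg.norm(D),'yaw',np.degrees(np.arctan2(D[1],D[0])))
E
python3 -m inch '[[0,0.002,0,0,0,0,0],[0,0.002,0,0,0,0,0]]'
python3 -c "
from h import *
bar([.485,-.014,.1],'w5');plan([.485,-.014,.087],77.6)"
```

```text
t: 7.45
position: [0.4798, -0.0134, 0.289]
tool_rot: [[0.221, 0.975, 0.004], [0.975, -0.221, -0.003], [-0.002, 0.004, -1.0]]
force: [-0.6, 0.3, 1.1]
gripper_width: 0.0853
t: 7.7
position: [0.4823, -0.0138, 0.2884]
tool_rot: [[0.218, 0.976, 0.004], [0.976, -0.218, -0.003], [-0.002, 0.004, -1.0]]
force: [1.0, 0.9, 0.7]
gripper_width: 0.0854
pred [319.3   217.669]
((318.0, 213.5), (117.0, 14.0), 90.0) mid [ 0.484 -0.013  0.1  ] len 0.10871076161950971 yaw 77.44662389765521
from [ 0.483 -0.014  0.289] shift [0.001 0.001 0.202] turn [ 0.262  0.098 -0.229]
```

```bash
python3 -m inch '[[0.001,0.001,0.05,0,0,0,0],[0.001,0.001,0.1,0,0,0,0],[0.001,0.001,0.15,0,0,0,0],[0.001,0.001,0.19,0,0,0,0],[0.001,0.001,0.201,0,0,0,0]]' 80; python3 -m inch '[[0,0,0,0,0,0,0.5],[0,0,0,0,0,0,1],[0,0,0,0,0,0,1],[0,0,0,0,0,0,1],[0,0,0,0,0,0,1]]' 80; python3 -m inch '[[0,0,-0.03,0,0,0,1],[0,0,-0.07,0,0,0,1],[0,0,-0.11,0,0,0,1],[0,0,-0.145,0,0,0,1],[0,0,-0.145,0,0,0,1]]'
python3 - <<'E'
from h import *
xd=np.array([.842,.54]);h=np.array([.625,.159])
plan([*(h-xd*.17),.235],122.7)
E
```

```text
t: 8.38
position: [0.4839, -0.0132, 0.0852]
tool_rot: [[0.217, 0.976, -0.0], [0.976, -0.217, -0.002], [-0.002, 0.0, -1.0]]
force: [0.0, -0.3, -0.5]
gripper_width: 0.0854
t: 9.0
position: [0.4842, -0.0132, 0.0861]
tool_rot: [[0.217, 0.976, 0.001], [0.976, -0.217, -0.002], [-0.002, 0.001, -1.0]]
force: [-1.2, 1.0, 6.0]
gripper_width: 0.0075
t: 9.62
position: [0.4859, -0.0132, 0.2339]
tool_rot: [[0.217, 0.976, 0.007], [0.976, -0.217, -0.003], [-0.001, 0.008, -1.0]]
force: [0.6, -0.2, -1.9]
gripper_width: 0.0075
from [ 0.486 -0.013  0.234] shift [ 0.078 -0.021 -0.001] turn [  0.375   0.248 -45.229]
```

```bash
python3 -m inch '[[0.015,-0.004,0,0,0,-9,1],[0.03,-0.008,0,0,0,-18,1],[0.05,-0.012,0,0,0,-27,1],[0.07,-0.018,0,0,0,-36,1],[0.079,-0.021,0,0,0,-45,1]]'; python3 -m inch '[[0.001,0.001,0,0,0,0,1],[0.001,0.001,0,0,0,0,1]]';  python3 - <<'E'
from h import *
d=grab('wrist','w6')
xd=np.array([.842,.54]);h=np.array([.625,.159])
plan([*(h-xd*.013),.217],122.7)
q=proj(d,[[*(h-xd*.053+s*.028*np.array([-.54,.842])),.207] for s in(1,-1)]);print(q)
hsv=cv2.cvtColor(d['color'],cv2.COLOR_RGB2HSV)
m=((hsv[...,1]<40)&(hsv[...,2]>170)).astype(np.uint8);n,l,s,c=cv2.connectedComponentsWithStats(m)
print([s[i] for i in range(1,n) if s[i,4]>150])
E
```

```text
t: 10.25
position: [0.481, 0.0694, 0.2318]
tool_rot: [[-0.542, 0.84, 0.004], [0.84, 0.542, -0.003], [-0.004, 0.002, -1.0]]
force: [0.1, 0.4, -2.5]
gripper_width: 0.0072
t: 10.5
position: [0.4805, 0.0706, 0.2307]
tool_rot: [[-0.54, 0.842, 0.002], [0.842, 0.54, -0.003], [-0.003, -0.0, -1.0]]
force: [-1.1, 0.9, -2.6]
gripper_width: 0.0074
from [0.481 0.07  0.231] shift [-0.003  0.156  0.014] turn [ 0.027  0.221 -0.034]
[[570.12  247.337]
 [547.259 353.062]]
[array([337,   0,  47,  26, 645], dtype=int32), array([568,   0,  13,  50, 209], dtype=int32), array([585,   0,  32,  45, 928], dtype=int32), array([  558,     0,    82,   331, 13211], dtype=int32), array([ 573,   46,   33,   68, 1239], dtype=int32), array([556,  62,  13,  54, 203], dtype=int32), array([ 293,   66,  110,  106, 2053], dtype=int32), array([289,  79,  44,  49, 289], dtype=int32), array([ 531,  116,   61,  216, 3992], dtype=int32), array([541, 128,  16,  73, 275], dtype=int32), array([ 299,  184,   37,  242, 5984], dtype=int32), array([531, 207,  12,  48, 162], dtype=int32), array([252, 229,   7,  90, 254], dtype=int32), array([519, 261,  13,  58, 198], dtype=int32), array([ 538,  332,  102,  139, 3685], dtype=int32), array([ 69, 340,  96,  88, 571], dtype=int32), array([ 89, 368,  23,  35, 293], dtype=int32), array([613, 414,  27,  26, 382], dtype=int32)]
```

```bash
python3 -m inch '[[-0.002,0.03,0.013,0,0,0,1],[-0.002,0.065,0.013,0,0,0,1],[-0.002,0.1,0.013,0,0,0,1],[-0.002,0.135,0.013,0,0,0,1],[-0.002,0.156,0.013,0,0,0,1]]'; python3 -m inch '[[0,0,0.012,0,0,0,1],[0,0,0.022,0,0,0,1],[0,0,0.033,0,0,0,1],[0,0,0.033,0,0,0,1]]';python3 - <<'E'
from h import *
d=grab('side');c=cv2.resize(d['color'][150:300,280:440],None,fx=4,fy=4,interpolation=cv2.INTER_CUBIC);cv2.imwrite('pics/s7.png',c[...,::-1])
E
```

```text
t: 11.18
position: [0.6149, 0.1531, 0.2177]
tool_rot: [[-0.538, 0.843, 0.003], [0.843, 0.538, -0.003], [-0.004, 0.001, -1.0]]
force: [-0.7, 0.1, -1.4]
gripper_width: 0.0073
t: 11.68
position: [0.6137, 0.1522, 0.1856]
tool_rot: [[-0.537, 0.843, 0.002], [0.843, 0.537, -0.003], [-0.004, -0.0, -1.0]]
force: [-5.5, -1.2, 9.2]
gripper_width: 0.0075
```

View pics/s7.png

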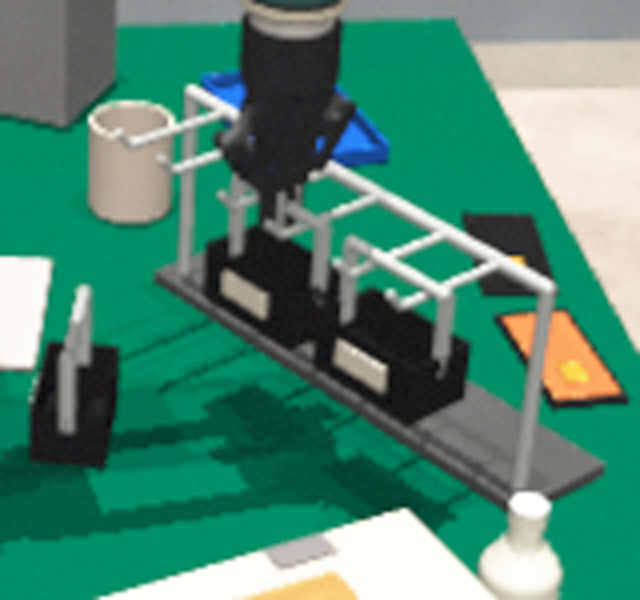

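Tote 2 is seated on hook 2 between its prongs. Release it and go over tote 3.

```bash
python3 -m inch '[[0,0,-0.002,0,0,0,0.6],[0,0,-0.002,0,0,0,0.5],[0,0,-0.002,0,0,0,0.5]]'; python3 -m inch '[[0,0,-0.02,0,0,0,0.5],[0,0,-0.05,0,0,0,0.5],[0,0,-0.1,0,0,0,0.5],[0,0,-0.11,0,0,0,0.5]]'
python3 - <<'E'
from h import *
plan([.455,.141,.29],77.9)
E
```

```text
t: 12.1
position: [0.6136, 0.1521, 0.1874]
tool_rot: [[-0.537, 0.844, 0.002], [0.844, 0.537, -0.004], [-0.004, -0.0, -1.0]]
force: [0.3, 0.4, 0.6]
gripper_width: 0.0428
t: 12.6
position: [0.6154, 0.1528, 0.3012]
tool_rot: [[-0.537, 0.844, 0.008], [0.844, 0.537, -0.003], [-0.007, 0.006, -1.0]]
force: [0.0, -0.3, 0.2]
gripper_width: 0.0429
from [0.615 0.153 0.301] shift [ 0.076 -0.142  0.01 ] turn [ 0.463  0.24  44.584]
```

```bash
python3 -m inch '[[0.015,-0.03,0,0,0,9,0.3],[0.03,-0.06,0,0,0,18,0.1],[0.045,-0.09,0,0,0,27,0],[0.06,-0.12,0.01,0,0,36,0],[0.076,-0.142,0.01,0,0,44.6,0]]';python3 -m inch '[[0,0,0,0,0,0,0],[0,0,0,0,0,0,0]]'; python3 -c "
from h import *
bar([.455,.141,.1],'w8');plan([.455,.141,.087],77.9)"
```

```text
t: 13.22
position: [0.4525, 0.1402, 0.2883]
tool_rot: [[0.215, 0.977, 0.005], [0.977, -0.215, -0.003], [-0.002, 0.006, -1.0]]
force: [0.7, 0.0, -0.7]
gripper_width: 0.0856
t: 13.48
position: [0.4531, 0.1401, 0.2881]
tool_rot: [[0.213, 0.977, 0.006], [0.977, -0.213, -0.003], [-0.002, 0.006, -1.0]]
force: [1.0, 0.4, 0.5]
gripper_width: 0.0855
pred [317.77  216.861]
((316.0, 187.0), (62.0, 14.0), 90.0) mid [0.459 0.167 0.1  ] len 0.05500342448142107 yaw 77.67407567865477
((316.5, 246.0), (46.0, 9.0), 90.0) mid [0.448 0.114 0.1  ] len 0.04499096799724295 yaw 77.69728741073074
from [0.454 0.14  0.288] shift [ 0.001 -0.     0.201] turn [ 0.385  0.104 -0.217]
```

```bash
python3 -m inch '[[0.001,0,0.05,0,0,0,0],[0.001,0,0.1,0,0,0,0],[0.001,0,0.15,0,0,0,0],[0.001,0,0.19,0,0,0,0],[0.001,0,0.2,0,0,0,0]]' 80; python3 -m inch '[[0,0,0,0,0,0,0.5],[0,0,0,0,0,0,1],[0,0,0,0,0,0,1],[0,0,0,0,0,0,1],[0,0,0,0,0,0,1]]' 80; python3 -m inch '[[0,0,-0.03,0,0,0,1],[0,0,-0.07,0,0,0,1],[0,0,-0.11,0,0,0,1],[0,0,-0.145,0,0,0,1],[0,0,-0.145,0,0,0,1]]'
python3 - <<'E'
from h import *
xd=np.array([.842,.54]);h=np.array([.555,.268])
plan([*(h-xd*.17),.235],122.7)
E
```

```text
t: 14.15
position: [0.4543, 0.1402, 0.0859]
tool_rot: [[0.213, 0.977, 0.002], [0.977, -0.213, -0.004], [-0.003, 0.003, -1.0]]
force: [1.9, -0.0, -0.5]
gripper_width: 0.0852
t: 14.78
position: [0.4546, 0.1404, 0.0867]
tool_rot: [[0.212, 0.977, 0.003], [0.977, -0.212, -0.004], [-0.003, 0.004, -1.0]]
force: [-1.7, 1.3, 5.8]
gripper_width: 0.0075
t: 15.4
position: [0.456, 0.1413, 0.2345]
tool_rot: [[0.212, 0.977, 0.009], [0.977, -0.212, -0.003], [-0.0, 0.01, -1.0]]
force: [-0.3, -0.2, -1.4]
gripper_width: 0.0075
from [0.456 0.141 0.235] shift [ 0.025 -0.051 -0.001] turn [  0.511   0.243 -44.954]
```

```bash
python3 -m inch '[[0.005,-0.01,0,0,0,-9,1],[0.01,-0.02,0,0,0,-18,1],[0.015,-0.03,0,0,0,-27,1],[0.02,-0.04,0,0,0,-36,1],[0.025,-0.051,0,0.5,0,-45,1]]'; python3 -m inch '[[0,0,0,0,0,0,1],[0,0,0,0,0,0,1]]';  python3 - <<'E'
from h import *
d=grab('wrist','w9')
xd=np.array([.842,.54]);h=np.array([.555,.268])
plan([*(h-xd*.013),.217],122.7)
print(proj(d,[[*(h-xd*.053+s*.028*np.array([-.54,.842])),.207] for s in(1,-1)]))
E
```

```text
t: 16.02
position: [0.4099, 0.1764, 0.2326]
tool_rot: [[-0.545, 0.838, -0.002], [0.838, 0.545, -0.005], [-0.003, -0.004, -1.0]]
force: [-0.6, -0.4, -1.4]
gripper_width: 0.0077
t: 16.27
position: [0.4095, 0.1761, 0.2318]
tool_rot: [[-0.543, 0.84, -0.003], [0.84, 0.543, -0.005], [-0.003, -0.005, -1.0]]
force: [-0.8, -0.2, -2.7]
gripper_width: 0.0075
from [0.41  0.176 0.232] shift [-0.002  0.159  0.014] turn [-0.277  0.172  0.2  ]
[[576.88  242.965]
 [552.988 349.199]]
```

View pics/w9.png

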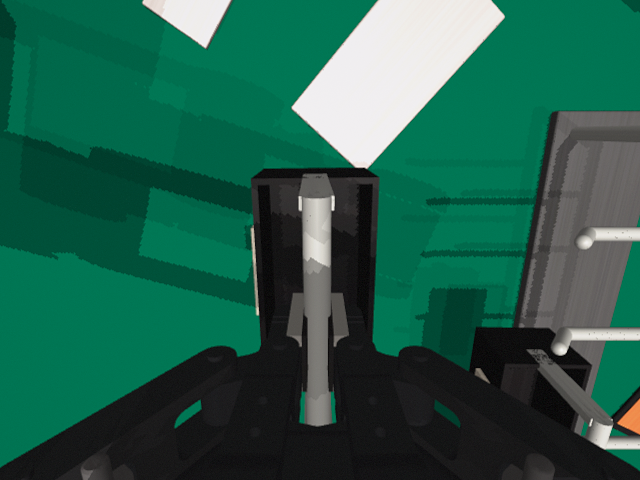

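The hook 1 tips are at (585,240) and (560,347), matching the prediction within 8 px (about 4 mm). Tote 2 hangs at the lower right. Going in.

```bash
python3 -m inch '[[-0.001,0.03,0.013,0,0,0,1],[-0.001,0.065,0.013,0,0,0,1],[-0.001,0.1,0.013,0,0,0,1],[-0.001,0.135,0.013,0,0,0,1],[-0.001,0.16,0.013,0,0,0,1]]'; python3 -m inch '[[0,0,0.012,0,0,0,1],[0,0,0.022,0,0,0,1],[0,0,0.033,0,0,0,1],[0,0,0.033,0,0,0,1]]'
```

```text
t: 16.95
position: [0.5465, 0.2625, 0.2178]
tool_rot: [[-0.541, 0.841, -0.002], [0.841, 0.541, -0.005], [-0.003, -0.004, -1.0]]
force: [-0.3, -1.1, -0.7]
gripper_width: 0.0075
t: 17.45
position: [0.5453, 0.2615, 0.1859]
tool_rot: [[-0.541, 0.841, -0.003], [0.841, 0.541, -0.006], [-0.003, -0.005, -1.0]]
force: [-4.6, -2.1, 10.3]
gripper_width: 0.0074
```

Same contact signature as before. Release, rise, then head for the phone.

```bash
python3 -m inch '[[0,0,-0.002,0,0,0,0.6],[0,0,-0.002,0,0,0,0.5],[0,0,-0.002,0,0,0,0.5]]'; python3 -m inch '[[0,0,-0.02,0,0,0,0.5],[0,0,-0.05,0,0,0,0.5],[0,0,-0.1,0,0,0,0.5],[0,0,-0.13,0,0,0,0.5]]'
python3 - <<'E'
from h import *
plan([.43,-.10,.33],90)
d=grab('side');c=cv2.resize(d['color'][150:350,240:440],None,fx=3,fy=3,interpolation=cv2.INTER_CUBIC);cv2.imwrite('pics/s10.png',c[...,::-1])
E
```

```text
t: 17.82
position: [0.545, 0.2614, 0.1877]
tool_rot: [[-0.541, 0.841, -0.003], [0.841, 0.541, -0.006], [-0.003, -0.006, -1.0]]
force: [0.5, -0.4, -0.0]
gripper_width: 0.0426
t: 18.32
position: [0.5461, 0.2624, 0.3199]
tool_rot: [[-0.541, 0.841, -0.001], [0.841, 0.541, -0.005], [-0.004, -0.003, -1.0]]
force: [0.2, 0.1, 0.3]
gripper_width: 0.0424
from [0.546 0.262 0.32 ] shift [-0.242 -0.294 -0.008] turn [-0.109  0.265 32.732]
```

View pics/s10.png

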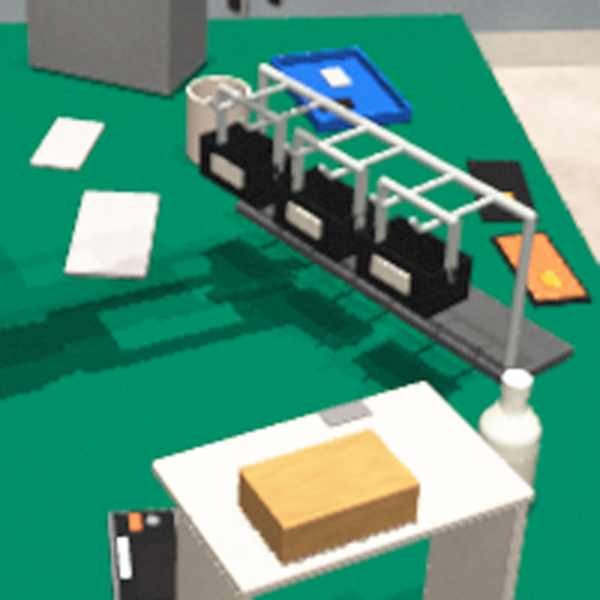

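All three totes hang on their own hooks. Now the phone.

```bash
python3 -m inch '[[-0.04,-0.04,0,0,0,6,0.3],[-0.08,-0.08,0,0,0,12,0],[-0.12,-0.12,0,0,0,20,0],[-0.16,-0.17,0,0,0,27,0],[-0.2,-0.22,0,0,0,32.7,0]]'; python3 -c "
from h import *
plan([.404,-.245,.3],90)"
```

```text
t: 19.0
position: [0.4708, -0.023, 0.3238]
tool_rot: [[0.002, 1.0, 0.005], [1.0, -0.002, -0.003], [-0.003, 0.005, -1.0]]
force: [-0.3, -0.2, -0.1]
gripper_width: 0.0855
from [ 0.471 -0.023  0.324] shift [-0.222 -0.066  0.024] turn [ 0.275  0.186 -0.141]
```

```bash
python3 -m inch '[[-0.05,-0.015,0.005,0,0,0,0],[-0.1,-0.03,0.01,0,0,0,0],[-0.15,-0.045,0.02,0,0,0,0],[-0.2,-0.06,0.024,0,0,0,0],[-0.222,-0.066,0.024,0,0,0,0]]';python3 -m inch '[[0,0,0,0,0,0,0],[0,0,0,0,0,0,0]]'
python3 - <<'E'
from h import *
d=grab('wrist','w11');print(proj(d,[.404,-.245,.012]))
hsv=cv2.cvtColor(d['color'],cv2.COLOR_RGB2HSV)
m=cv2.morphologyEx(((hsv[...,1]>110)&(abs(hsv[...,0].astype(int)-80)<15)).astype(np.uint8)^1,cv2.MORPH_OPEN,np.ones((3,3),np.uint8))
n,l,s,c=cv2.connectedComponentsWithStats(m)
for i in range(1,n):
    if s[i,4]>2000:
        R=cv2.minAreaRect(np.argwhere(l==i)[:,::-1].astype(np.float32));print(c[i],s[i],R,onz(d,*R[0],.012))
E
```

```text
t: 19.62
position: [0.4031, -0.247, 0.2993]
tool_rot: [[0.005, 1.0, 0.004], [1.0, -0.005, -0.003], [-0.003, 0.004, -1.0]]
force: [0.3, 0.1, 0.4]
gripper_width: 0.0857
t: 19.88
position: [0.4029, -0.2464, 0.2988]
tool_rot: [[0.005, 1.0, 0.003], [1.0, -0.005, -0.002], [-0.002, 0.003, -1.0]]
force: [-0.1, 0.2, -0.5]
gripper_width: 0.0853
[[317.35  197.798]]
[615.637 127.34 ] [ 586   98   54   57 2584] ((612.5, 126.0), (56.0, 53.0), 90.0) [ 0.731 -0.167  0.012]
[314.878 194.297] [ 285  133   58  125 6844] ((313.5, 195.0), (124.0, 57.0), 90.0) [ 0.4   -0.242  0.012]
[368.811 405.666] [    0   255   640   225 78930] ((319.5, 367.0), (224.0, 639.0), 90.0) [ 0.406 -0.476  0.012]
```

View pics/w11.png

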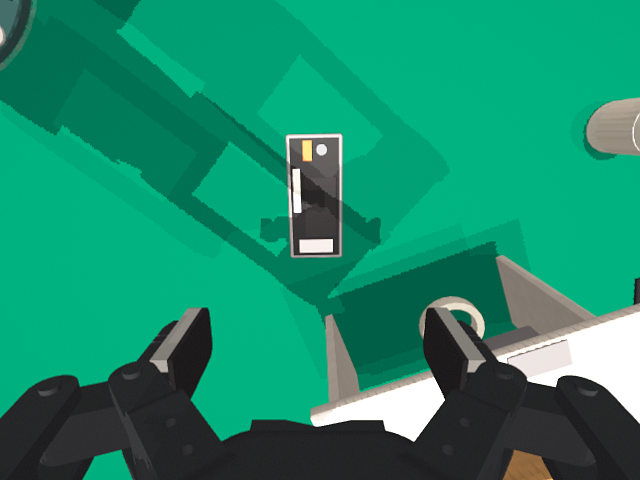

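The phone spans (286,135) to (341,257), centre about (0.402,-0.243), long side along world y.

```bash
python3 -m inch '[[0.004,-0.001,0.06,0,0,0,0],[0.004,-0.001,0.12,0,0,0,0],[0.004,-0.001,0.18,0,0,0,0],[0.004,-0.001,0.24,0,0,0,0],[0.004,-0.001,0.27,0,0,0,0]]' 40; python3 -m inch '[[0,0,0.009,0,0,0,0],[0,0,0.016,0,0,0,0],[0,0,0.019,0,0,0,0],[0,0,0.019,0,0,0,0]]'; python3 -c "
from h import *
print(r.nose_length);plan([.4025,-.243,.004],90)"
```

```text
t: 20.55
position: [0.4021, -0.2404, 0.0264]
tool_rot: [[0.003, 1.0, 0.001], [1.0, -0.003, 0.0], [0.0, 0.001, -1.0]]
force: [-0.3, -0.1, -0.4]
gripper_width: 0.0853
t: 21.05
position: [0.4028, -0.2408, 0.0082]
tool_rot: [[0.003, 1.0, 0.002], [1.0, -0.003, -0.001], [-0.001, 0.002, -1.0]]
force: [0.1, 0.1, 0.2]
gripper_width: 0.0852
0.008
from [ 0.403 -0.241  0.008] shift [-0.002 -0.     0.004] turn [ 0.116  0.051 -0.153]
```

```bash
python3 -m inch '[[-0.002,0,0,0,0,0,0.14],[-0.002,0,0.002,0,0,0,0.14],[-0.002,0,0.004,0,0,0,0.14]]'; python3 -m inch '[[0,0,0.002,0,0,0,0.14],[0,0,0.003,0,0,0,0.14]]'; python3 -m inch '[[0,0,0.002,0,0,0,0.14],[0,0,0.003,0,0,0,0.14]]'
```

```text
t: 21.42
position: [0.4029, -0.243, 0.0044]
tool_rot: [[0.003, 1.0, 0.002], [1.0, -0.003, -0.001], [-0.001, 0.002, -1.0]]
force: [-0.3, 1.1, -0.5]
gripper_width: 0.0732
t: 21.68
position: [0.4028, -0.2429, 0.0011]
tool_rot: [[0.003, 1.0, 0.002], [1.0, -0.003, -0.001], [-0.001, 0.002, -1.0]]
force: [-0.1, -0.3, -0.3]
gripper_width: 0.0735
t: 21.92
position: [0.4028, -0.2429, -0.0009]
tool_rot: [[0.003, 1.0, 0.002], [1.0, -0.003, -0.001], [-0.001, 0.002, -1.0]]
force: [-3.5, 2.8, 30.9]
gripper_width: 0.0736
```

Tips touch the table at TCP z about 0. Raise 4 mm and grip.

```bash
python3 -m inch '[[0,0,-0.004,0,0,0,0.14],[0,0,-0.005,0,0,0,0.14]]';python3 -m inch '[[0,0,0,0,0,0,0.4],[0,0,0,0,0,0,0.4],[0,0,0,0,0,0,0.4],[0,0,0,0,0,0,0.4]]' 60
```

```text
t: 22.18
position: [0.4029, -0.243, 0.0043]
tool_rot: [[0.003, 1.0, 0.002], [1.0, -0.003, -0.001], [-0.001, 0.002, -1.0]]
force: [0.7, 0.1, -0.2]
gripper_width: 0.0732
t: 22.68
position: [0.4028, -0.243, 0.0047]
tool_rot: [[0.003, 1.0, 0.002], [1.0, -0.003, -0.001], [-0.001, 0.002, -1.0]]
force: [-1.2, 1.5, 11.0]
gripper_width: 0.0621
```

```bash
python3 -m inch '[[0,0,-0.01,0,0,0,0.4],[0.01,0,-0.04,0,0,0,0.4],[0.05,0,-0.08,0,0,0,0.4],[0.1,0,-0.1,0,0,0,0.4],[0.15,0,-0.1,0,0,0,0.4]]';python3 -m inch '[[0.05,0,0,0,0,0,0.4],[0.1,0,0,0,0,0,0.4],[0.15,0,0,0,0,2,0.4],[0.2,0,0,0,0,5,0.4],[0.25,0,0,0,0,9,0.4]]'; python3 -m inch '[[0.02,0,-0.02,0,0,0,0.4],[0.03,0,-0.03,0,0,0,0.4],[0.03,0,-0.03,0,0,0,0.4]]'
python3 - <<'E'
from h import *
d=grab('wrist','w12');t=grab('top','t12')
hsv=cv2.cvtColor(d['color'],cv2.COLOR_RGB2HSV)
m=((hsv[...,1]<60)&(hsv[...,2]>130)).astype(np.uint8)
n,l,s,c=cv2.connectedComponentsWithStats(m)
for i in range(1,n):
    if s[i,4]>2000:
        R=cv2.minAreaRect(np.argwhere(l==i)[:,::-1].astype(np.float32));print(s[i],R,'ctr',onz(d,*R[0],.008),[onz(d,*p,.008)[:2] for p in cv2.boxPoints(R)])
plan([.394,.323,.12],81.2)
E
```

```text
t: 23.3
position: [0.404, -0.0921, 0.1062]
tool_rot: [[0.004, 1.0, 0.006], [1.0, -0.004, -0.003], [-0.003, 0.006, -1.0]]
force: [0.6, 0.1, -1.7]
gripper_width: 0.0624
t: 23.92
position: [0.4046, 0.1595, 0.1058]
tool_rot: [[0.162, 0.987, 0.006], [0.987, -0.162, -0.003], [-0.002, 0.007, -1.0]]
force: [0.0, -0.1, -2.2]
gripper_width: 0.0619
t: 24.3
position: [0.4099, 0.1894, 0.1363]
tool_rot: [[0.161, 0.987, 0.008], [0.987, -0.161, -0.003], [-0.001, 0.008, -1.0]]
force: [0.4, -0.6, -0.7]
gripper_width: 0.0624
[  183     0   224   299 24974] ((301.30865478515625, 147.72119140625), (318.3126220703125, 206.55055236816406), 84.0684814453125) ctr [0.41  0.255 0.008] [array([0.352, 0.355]), array([0.481, 0.346]), array([0.484, 0.128]), array([0.319, 0.136])]
[    0    10    83   203 10260] ((26.829936981201172, 108.17122650146484), (198.5679473876953, 83.16300201416016), 81.67434692382812) ctr [0.232 0.31  0.008] [array([0.219, 0.368]), array([0.272, 0.366]), array([0.247, 0.244]), array([0.184, 0.245])]
[ 249  256   27  116 2391] ((262.191162109375, 313.4918518066406), (116.00139617919922, 22.235193252563477), 87.56334686279297) ctr [0.357 0.133 0.008] [array([0.357, 0.182]), array([0.374, 0.18 ]), array([0.357, 0.078]), array([0.338, 0.08 ])]
from [0.409 0.188 0.135] shift [ 0.131 -0.037  0.015] turn [ 0.34   0.142 -0.549]
```

View pics/w12.png

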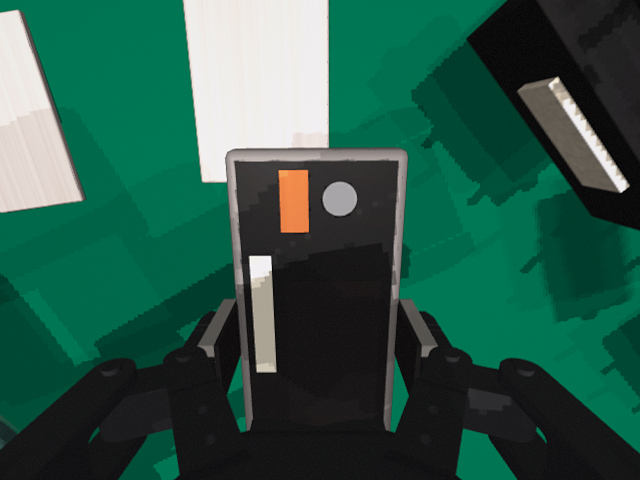

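The phone is held centred. The plate edges show at (184,0)–(202,182) and (328,0)–(328,147).

Run:
```python
from h import *
d=load('wrist');t=load('top')
L=[onz(d,*p,.008)[:2] for p in [(184.5,0),(202,181)]];R=[onz(d,*p,.008)[:2] for p in [(328,0),(328,147)]]
for e in(L,R): print(e,np.degrees(np.arctan2(*(e[0]-e[1])[::-1])))
u=(L[0]-L[1])+(R[0]-R[1]);u/=np.linalg.norm(u);n=np.array([u[1],-u[0]])
w=(np.mean(R,0)-np.mean(L,0))@n;end=L[1];print('yaw',np.degrees(np.arctan2(u[1],u[0])),'w',w,'centre',end+n*w/2+u*.09)
# phone in wrist: centre of front edge etc at held height
s=r.state();z=s['position'][2]+.0
q=[onz(d,*p,z+.006) for p in [(229,151),(406,151)]];print('phone front',q,np.array(s['position']))
```

```text
[array([0.354, 0.355]), array([0.336, 0.244])] 80.9964011018219
[array([0.443, 0.341]), array([0.429, 0.252])] 81.25584831795713
yaw 81.111129474758 w 0.0903168417030748 centre [0.394 0.325]
phone front [array([0.391, 0.262, 0.141]), array([0.452, 0.252, 0.141])] [0.409 0.188 0.135]
```

```bash
python3 -m inch '[[0.04,-0.01,0.0,0,0,0,0.4],[0.08,-0.025,0.02,0,0,0,0.4],[0.12,-0.037,0.06,0,0,-0.5,0.4],[0.134,-0.037,0.09,0,0,-0.5,0.4],[0.134,-0.037,0.1,0,0,-0.5,0.4]]';python3 -c "
from h import *
plan([.394,.327,.0125],81.1)"
```

```text
t: 25.02
position: [0.3936, 0.3251, 0.0327]
tool_rot: [[0.154, 0.988, 0.002], [0.988, -0.154, -0.006], [-0.005, 0.003, -1.0]]
force: [0.2, -0.5, -2.1]
gripper_width: 0.0623
from [0.394 0.325 0.033] shift [0.002 0.    0.02 ] turn [0.179 0.296 0.069]
```

```bash
python3 -m inch '[[0.001,0,0.008,0,0.3,0,0.4],[0.001,0,0.015,0,0.3,0,0.4],[0.001,0,0.019,0,0.3,0,0.4],[0.001,0,0.019,0,0.3,0,0.4]]'; python3 -m inch '[[0,0,0.0015,0,0,0,0.4],[0,0,0.002,0,0,0,0.4]]'
```

```text
t: 25.52
position: [0.394, 0.3258, 0.0139]
tool_rot: [[0.154, 0.988, 0.003], [0.988, -0.154, -0.0], [0.0, 0.003, -1.0]]
force: [0.5, -0.8, -0.6]
gripper_width: 0.062
t: 25.78
position: [0.3944, 0.3259, 0.0128]
tool_rot: [[0.154, 0.988, 0.004], [0.988, -0.154, 0.0], [0.001, 0.004, -1.0]]
force: [-0.3, -2.0, 11.2]
gripper_width: 0.0622
```

```bash
python3 -m inch '[[0,0,-0.0005,0,0,0,0.15],[0,0,-0.0005,0,0,0,0.1],[0,0,-0.0005,0,0,0,0.1]]'; python3 -m inch '[[0,0,-0.02,0,0,0,0.05],[0,0,-0.06,0,0,0,0.05],[0,0,-0.12,0,0,0,0],[-0.04,0,-0.18,0,0,0,0],[-0.08,0,-0.23,0,0,0,0]]'
python3 - <<'E'
from h import *
d=grab('wrist','w13');t=grab('top')
for f,dd in(('wrist',d),('top',t)):
    img=dd['color'];q=proj(dd,[.394,.325,.015])[0].astype(int);print(f,q)
    hsv=cv2.cvtColor(img,cv2.COLOR_RGB2HSV)
    w=((hsv[...,1]>110)&(abs(hsv[...,0].astype(int)-80)<15))
    n,l,s,c=cv2.connectedComponentsWithStats((~w).astype(np.uint8))
    i=l[q[1],q[0]];R=cv2.minAreaRect(np.argwhere(l==i)[:,::-1].astype(np.float32));print('plate',s[i],R,onz(dd,*R[0],.008))
    k=((hsv[...,2]<90)&(l==i)).astype(np.uint8);n,l,s,c=cv2.connectedComponentsWithStats(k)
    i=1+np.argmax(s[1:,4]);R=cv2.minAreaRect(np.argwhere(l==i)[:,::-1].astype(np.float32));print('phone dark',R,onz(dd,*R[0],.02))
E
```

```text
t: 26.15
position: [0.3944, 0.326, 0.0133]
tool_rot: [[0.154, 0.988, 0.004], [0.988, -0.154, 0.0], [0.001, 0.004, -1.0]]
force: [0.5, 0.3, 0.0]
gripper_width: 0.0769
t: 26.78
position: [0.3821, 0.2532, 0.2363]
tool_rot: [[0.153, 0.988, 0.005], [0.988, -0.153, 0.001], [0.001, 0.005, -1.0]]
force: [0.7, -0.9, -0.6]
gripper_width: 0.0854
wrist [316 135]
plate [  264    30   105   206 20065] ((316.0, 132.5), (205.0, 104.0), 90.0) [0.394 0.328 0.008]
phone dark ((316.5, 138.5), (151.0, 63.0), 90.0) [0.393 0.322 0.02 ]
top [200 284]
plate [   94   108   301   372 38542] ((247.458984375, 319.20947265625), (371.21661376953125, 241.8446807861328), 73.36360168457031) [0.296 0.203 0.008]
phone dark ((281.51934814453125, 349.5897216796875), (195.53219604492188, 281.77593994140625), 6.248371124267578) [0.212 0.116 0.02 ]
```

View pics/w13.png

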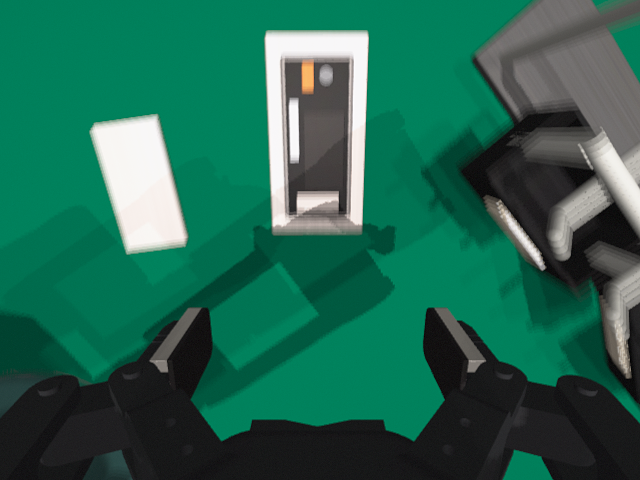

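The phone lies centred and square, about 6 mm off lengthwise. Next is the switch. It needs a near-horizontal tool, so I'll log joints as I move, to fit the arm's geometry.

```bash
cat > log.py <<'E'
from h import *
import json
s=r.state();json.dump([list(map(float,s['joints'])),list(map(float,s['position'])),np.array(s['tool_rot']).tolist()],open('log.jsonl','a'));open('log.jsonl','a').write('\n')
print('j',s['joints'])
E
python3 log.py
python3 -m inch '[[-0.05,0,-0.03,0,0,0,0.5],[-0.1,0,-0.06,0,0,0,1],[-0.15,0,-0.09,0,0,0,1],[-0.2,0,-0.12,0,0,0,1],[-0.25,0,-0.15,0,0,0,1]]'; python3 log.py; python3 -m inch '[[0,-0.01,0,0,-10,0,1],[0,-0.02,0,0,-20,0,1],[0,-0.03,0,0,-30,0,1],[0,-0.03,0,0,-30,0,1]]'; python3 log.py;python3 -m inch '[[0,0.03,0.03,0,0,10,1],[0,0.06,0.06,-10,0,20,1],[0,0.06,0.06,-20,0,20,1],[0,0.06,0.06,-20,0,20,1]]'; python3 log.py
python3 - <<'E'
import json,numpy as np
from scipy.spatial.transform import Rotation as Ro
for l in open('log.jsonl'):
    q,p,R=json.loads(l)
    for s in(1,-1):
        M=Ro.from_euler('ZYZYZ',[q[0],q[1]+q[2],s*q[3],q[4],90+q[5]],degrees=True).as_matrix()
        print(s,np.abs(M-np.array(R)).max())
E
```

```text
j [ 24.825   8.501 103.575  -0.17   67.252  33.821]
t: 27.5
position: [0.3426, 0.0039, 0.3887]
tool_rot: [[0.155, 0.988, 0.012], [0.988, -0.155, 0.003], [0.004, 0.011, -1.0]]
force: [0.8, -0.2, -0.7]
gripper_width: 0.0
j [-11.248  -9.558 100.031   0.277  88.895  -2.361]
t: 28.0
position: [0.3124, 0.0106, 0.3866]
tool_rot: [[0.131, 0.989, -0.068], [0.857, -0.148, -0.493], [-0.498, 0.007, -0.867]]
force: [0.5, -0.5, -0.5]
gripper_width: 0.0002
j [ 19.204  -2.98  101.311 -26.446  95.633  28.443]
t: 28.5
position: [0.3653, -0.0289, 0.3337]
tool_rot: [[0.458, 0.851, 0.258], [0.786, -0.252, -0.564], [-0.415, 0.461, -0.785]]
force: [-0.0, 0.7, 0.1]
gripper_width: 0.0002
j [ 20.809  -4.836 115.12  -40.607  71.927  58.125]Traceback (most recent call last):
  File "<stdin>", line 6, in <module>
  File "scipy/spatial/transform/_rotation.pyx", line 1413, in scipy.spatial.transform._rotation.Rotation.from_euler
ValueError: Expected axis specification to be a non-empty string of upto 3 characters, got ZYZYZ
```

```bash
cat > fk.py <<'E'
import json,numpy as np
from scipy.spatial.transform import Rotation as Ro
from scipy.optimize import least_squares
E=lambda a,x:Ro.from_euler(a,x,degrees=True).as_matrix()
def fk(q,k):
    h,a1,L2,a3,d4,D=k;A=E('Z',q[0]);B=A@E('Y',q[1]);C=A@E('Y',q[1]+q[2])
    R=C@E('Z',q[3])@E('Y',q[4])@E('Z',90+q[5])
    W=A@[a1,0,h]+B@[0,0,L2]+C@[a3,0,d4]; return W+R@[0,0,D],R,W,A@[a1,0,h]+B@[0,0,L2]
dat=[json.loads(l) for l in open('log.jsonl')]+[[[-72.084,20.594,86.593,0,72.909,-6.595],[.249,-.5455,.239],[[.91,.415,-.001],[.415,-.91,.002],[0,-.002,-1]]]]
f=lambda k:np.concatenate([fk(q,k)[0]-p for q,p,R in dat])
sol=least_squares(lambda k:np.r_[f(k),1e-3*(k[3])],[.4,.05,.4,0,.4,.25]);K=sol.x
E
python3 - <<'E'
from fk import *
np.set_printoptions(precision=4,suppress=True)
print(K,np.abs(f(K)).max(),[np.abs(fk(q,K)[1]-np.array(R)).max() for q,p,R in dat])
# target: TCP for switch push
lip=np.array([.547,-.308,.215]);X=np.array([.356,-.935,0])
lo=np.array([-170,-57,12.5,-55,11.5,-170]);hi=np.array([170,134,136,235,155,170])
for psi in(-69,-55,-45,-31,-20):
  for el in(0,12,20):
    z=np.array([np.cos(np.radians(psi))*np.cos(np.radians(el)),np.sin(np.radians(psi))*np.cos(np.radians(el)),np.sin(np.radians(el))])
    tip=lip+X*.032+[0,0,-.055]; tcp=tip-z*.008
    best=None
    for q0 in [[-20,20,110,180,60,0],[-20,20,110,220,60,90],[-20,20,110,220,60,-90],[-20,20,120,-50,60,0],[-40,20,110,150,60,0],[-20,40,120,-30,20,0]]:
        g=lambda q:np.r_[(fk(q,K)[0]-tcp)*10,fk(q,K)[1][:,2]-z]
        s=least_squares(g,q0,bounds=(lo,hi))
        if best is None or s.cost<best.cost: best=s
    o=fk(best.x,K);print(psi,el,'%.5f'%best.cost,best.x.round(0),'W',o[2],'elbow',o[3])
E
```

```text
[0.1338 0.0118 0.612  0.0878 0.4116 0.2537] 0.06629536506400885 [np.float64(3.0401028916493544e-16), np.float64(4.440892098500626e-16), np.float64(2.7755575615628914e-16), np.float64(4.440892098500626e-16), np.float64(0.0004845740614944622)]
-69 0 0.00116 [-12.  44. 120. 235.  81.   4.] W [ 0.4535 -0.0988  0.1572] elbow [ 0.424  -0.0924  0.577 ]
-69 12 0.00003 [-12.  50. 119. 235.  96.   0.] W [ 0.465  -0.0998  0.1053] elbow [ 0.4709 -0.1011  0.5261]
-69 20 0.00000 [-13.  54. 117. 234. 105.   0.] W [ 0.4703 -0.1084  0.0705] elbow [ 0.4961 -0.1143  0.4905]
-55 0 0.00000 [-17.  43. 125. 219.  81.   0.] W [ 0.4083 -0.1236  0.16  ] elbow [ 0.4114 -0.1245  0.5808]
-55 12 0.00000 [-17.  50. 125. 217.  98.   0.] W [ 0.4116 -0.1283  0.1056] elbow [ 0.4622 -0.144   0.5231]
-55 20 0.00000 [-18.  55. 123. 216. 108.   0.] W [ 0.4174 -0.1365  0.0705] elbow [ 0.4878 -0.1595  0.4848]
-45 0 0.00000 [-22.  43. 128. 203.  82.   0.] W [ 0.3734 -0.1529  0.16  ] elbow [ 0.3986 -0.1632  0.58  ]
-45 12 0.00000 [-23.  51. 128. 202. 101.   0.] W [ 0.3774 -0.1569  0.1056] elbow [ 0.45   -0.1871  0.519 ]
-45 20 0.00000 [-23.  56. 126. 202. 111.   0.] W [ 0.3845 -0.1641  0.0705] elbow [ 0.4753 -0.2028  0.4796]
-31 0 0.00000 [-31.  43. 130. 180.  84.   0.] W [ 0.3341 -0.2032  0.16  ] elbow [ 0.3691 -0.2244  0.5788]
-31 12 0.00000 [-31.  51. 129. 180. 103.   0.] W [ 0.339  -0.2061  0.1056] elbow [ 0.4185 -0.2545  0.516 ]
-31 20 0.00000 [-31.  56. 127. 180. 113.   0.] W [ 0.3476 -0.2113  0.0705] elbow [ 0.4437 -0.2697  0.4761]
-20 0 0.00000 [-38.  43. 129. 161.  83. 168.] W [ 0.3125 -0.2484  0.16  ] elbow [ 0.3375 -0.2683  0.5796]
-20 12 0.00000 [-38.  51. 128. 162. 101.   0.] W [ 0.3179 -0.2504  0.1056] elbow [ 0.3835 -0.3021  0.5181]
-20 20 0.00000 [-38.  56. 126. 162. 112. 168.] W [ 0.3273 -0.2538  0.0705] elbow [ 0.409  -0.3172  0.4785]
```

```bash
python3 - <<'E'
s=open('fk.py').read()
s=s.replace("h,a1,L2,a3,d4,D=k","h,a1,L2,a3,d4,D,b,c=k").replace("W=A@[a1,0,h]","W=A@[a1,b,h]").replace("C@[a3,0,d4];","C@[a3,0,d4]+C@E('Z',q[3])@[0,c,0];").replace(",1e-3*(k[3])],[.4,.05,.4,0,.4,.25]",",1e-3*k[3],1e-3*k[1],1e-3*k[7]],[.4,.05,.4,0,.4,.25,.07,0]")
open('fk.py','w').write(s)
E
cat > ik.py <<'E'
from fk import *
np.set_printoptions(precision=4,suppress=True)
print(K,np.abs(f(K)).max())
lip=np.array([.547,-.308,.215]);X=np.array([.356,-.935,0])
lo=np.array([-170,-57,12.5,-55,11.5,-170]);hi=np.array([170,134,136,235,155,170])
def zv(psi,el): p,e=np.radians([psi,el]);return np.array([np.cos(p)*np.cos(e),np.sin(p)*np.cos(e),np.sin(e)])
def solve(tcp,z,starts):
    best=None
    for q0 in starts:
        g=lambda q:np.r_[(fk(q,K)[0]-tcp)*10,fk(q,K)[1][:,2]-z]
        s=least_squares(g,q0,bounds=(lo,hi))
        if best is None or s.cost<best.cost: best=s
    return best
if __name__=='__main__':
  for psi in(-69,-55,-45,-31,-20):
   for el in(-15,0,15):
    z=zv(psi,el);tcp=lip+X*.032+[0,0,-.055]-z*.008
    for st in([[-20,20,110,180,60,0],[-20,20,110,220,60,90],[-40,20,110,150,60,0]],[[-20,20,110,-50,60,0],[-20,40,110,-30,20,0],[-40,20,50,-20,20,0]]):
        b=solve(tcp,z,st);o=fk(b.x,K);print(psi,el,'%.5f'%b.cost,b.x.round(0),'W',o[2],'elbow',o[3])
E
python3 ik.py
```

```text
[0.2664 0.0004 0.6113 0.1122 0.4332 0.3647 0.0687 0.0003] 0.00029479116087938184
-69 -15 0.00333 [-12.  45. 125. 235.  70.   0.] W [ 0.4017 -0.0136  0.2525] elbow [ 0.4237 -0.0881  0.6986]
-69 -15 0.19996 [-18.  26. 104. -55.  45.   0.] W [ 0.5262 -0.0985  0.4477] elbow [ 0.2597 -0.0843  0.8135]
-69 0 0.00253 [-10.  58. 123. 235.  91. 147.] W [ 0.4011 -0.0011  0.1605] elbow [ 0.5108 -0.0899  0.5907]
-69 0 0.37409 [-15.  30.  99. -55.  55.   0.] W [ 0.5713 -0.078   0.4314] elbow [ 0.2996 -0.0782  0.7937]
-69 15 0.00295 [-12.  70. 119. 235. 110. -21.] W [ 0.4043 -0.0141  0.0638] elbow [ 0.563  -0.117   0.4752]
-69 15 0.57385 [-11.  37.  91. -55.  70.   0.] W [ 0.6405 -0.0543  0.393 ] elbow [ 0.365  -0.0709  0.752 ]
-55 -15 0.00000 [-18.  45. 131. 217.  72.   0.] W [ 0.3519 -0.043   0.2565] elbow [ 0.4145 -0.1354  0.6952]
-55 -15 0.20302 [-32.  20. 116. -55.  12.   0.] W [ 0.3999 -0.1673  0.4544] elbow [ 0.1741 -0.1081  0.8425]
-55 0 0.00000 [-17.  61. 130. 219.  99.   0.] W [ 0.3446 -0.0326  0.16  ] elbow [ 0.5125 -0.1548  0.5624]
-55 0 0.38563 [-32.  20. 116. -55.  12.   0.] W [ 0.400
[... 1490 characters left out ...]
 [ 0.2498 -0.1525  0.0635] elbow [ 0.4257 -0.4244  0.3798]
-20 -15 0.00187 [-59.  45. 136. 138.  75.   0.] W [ 0.2185 -0.2345  0.2649] elbow [ 0.2223 -0.3752  0.6951]
-20 -15 0.00187 [-59.  45. 136. 138.  75.   0.] W [ 0.2185 -0.2345  0.2649] elbow [ 0.2223 -0.3752  0.6951]
-20 0 0.00036 [-60.  66. 136. 137. 108.   0.] W [ 0.2067 -0.2176  0.1539] elbow [ 0.283  -0.4833  0.5123]
-20 0 0.00036 [-60.  66. 136. 137. 108.   0.] W [ 0.2067 -0.2176  0.1539] elbow [ 0.283  -0.4833  0.5123]
-20 15 0.00000 [-57.  78. 130. 134. 126.   0.] W [ 0.2201 -0.2148  0.0635] elbow [ 0.324  -0.502   0.3976]
-20 15 0.00000 [-57.  78. 130. 134. 126.   0.] W [ 0.2201 -0.2148  0.0635] elbow [ 0.324  -0.502   0.3976]
```

The fit is now good to 0.3 mm. A tool yaw of -55°, reached with joint 4 near 219° (wrist bent up), gets under the lip. I'll plan the sweep there and check clearances.

```bash
cat > path.py <<'E'
from ik import *
import sys
def rows(q0,qs,fmt=True):
    p0,R0=fk(q0,K)[:2]
    for q in qs:
        p,R=fk(q,K)[:2];s=R0.T@(p-p0);w=Ro.from_matrix(R0.T@R).as_rotvec(degrees=True)
        print('['+','.join('%.3f'%x for x in s)+','+','.join('%.1f'%x for x in w)+',1]',end=',')
    print()
E
python3 - <<'E'
from path import *
from h import load,ray,r
s=r.state();R=np.array(s['tool_rot']);print('q',s['joints'],'fk err',fk(s['joints'],K)[0]-s['position'])
d=load('wrist');c,_=ray(d,320,240)
P=np.array([.3821,.2532,.2363]);Rw=np.array([[.153,.988,.005],[.988,-.153,.001],[.001,.005,-1]]);print('cam in tool',Rw.T@(c-P))
for psi,el,back,dz in [(-55,0,0,-.057),(-55,0,.06,-.065),(-55,0,.09,-.065),(-58,0,.07,-.065),(-60,0,.0,-.057),(-60,0,.07,-.065),(-55,5,.07,-.065)]:
    z=zv(psi,el);tcp=lip+X*.034+[0,0,dz]-z*(.008+back)
    b=solve(tcp,z,[[-17,61,130,219,99,60],[-17,61,125,219,99,0],[-17,50,125,219,90,-90]]);print(psi,el,back,'%.5f'%b.cost,b.x.round(1),fk(b.x,K)[2])
q=[-17,61,130,219,99,0]
for j6 in(-90,0,90): q[5]=j6;print(j6,'tool x',fk(q,K)[1][:,0])
E
```

```text
[0.2664 0.0004 0.6113 0.1122 0.4332 0.3647 0.0687 0.0003] 0.00029479116087938184
q [ 20.809  -4.836 115.12  -40.607  71.927  58.125] fk err [-0. -0.  0.]
cam in tool [ 0.075  0.    -0.136]
-55 0 0 0.00000 [-17.1  61.3 130.2 218.5  99.   68.3] [ 0.345 -0.034  0.158]
-55 0 0.06 0.00005 [  -9.5   65.4  133.9  227.7  103.4 -144.8] [0.314 0.017 0.149]
-55 0 0.09 0.00001 [ -5.5  67.2 136.  232.1 104.9   0. ] [0.295 0.04  0.149]
-58 0 0.07 0.00001 [ -5.7  64.1 132.3 233.6  99.9  71.3] [0.326 0.036 0.15 ]
-60 0 0.0 0.00000 [-13.3  59.6 127.  226.8  94.6 -74.6] [ 0.372 -0.017  0.158]
-60 0 0.07 0.00015 [ -4.9  63.2 131.4 235.   98.3 -55.7] [0.333 0.04  0.151]
-55 5 0.07 0.00000 [ -8.9  71.6 132.8 230.5 111.4 102.9] [0.306 0.021 0.111]
-90 tool x [0.095 0.074 0.993]
0 tool x [-0.818 -0.563  0.12 ]
90 tool x [-0.095 -0.074 -0.993]
```

```bash
cat >> path.py <<'E'
Q=np.array([[20.8,-4.8,115.1,-40.6,71.9,58.1],[5,0,105,30,50,75],[0,0,105,110,50,85],[5,10,108,190,55,90],[0,35,120,226,80,90]])
z=zv(-55,0);pre=solve(lip+X*.034+[0,0,-.066]-z*(.008+.055),z,[[-10,65,133,227,103,90]]).x;pre[5]=90
Q=np.r_[Q,[pre]]
def dense(Q,step=10):
    out=[]
    for a,b in zip(Q[:-1],Q[1:]):
        n=1
        while True:
            pts=[a+(b-a)*i/n for i in range(n+1)]
            if all(np.linalg.norm(Ro.from_matrix(fk(u,K)[1].T@fk(v,K)[1]).as_rotvec(degrees=True))<step and np.linalg.norm(fk(u,K)[0]-fk(v,K)[0])<.058 and np.abs(v-u).max()<11 for u,v in zip(pts[:-1],pts[1:])): break
            n+=1
        out+=pts[1:]
    return out
E
python3 - <<'E'
from path import *
print(pre)
D=dense(Q)
print(len(D))
for i,q in enumerate(D):
    o=fk(q,K);print(i,q.round(0),'tip',(o[0]+o[1]@[0,0,.008]).round(2),'cam',(o[0]+o[1]@[.09,0,-.13]).round(2),'W',o[2].round(2),'z',o[1][:,2].round(2))
E
```

```text
[0.2664 0.0004 0.6113 0.1122 0.4332 0.3647 0.0687 0.0003] 0.00029479116087938184
[-10.4862  65.4134 133.7947 226.3704 103.5734  90.    ]
43
0 [ 19.  -4. 114. -34.  70.  60.] tip [ 0.37 -0.    0.31] cam [0.38 0.13 0.4 ] W [0.28 0.17 0.62] z [ 0.23 -0.47 -0.85]
1 [ 18.  -4. 113. -26.  68.  61.] tip [0.37 0.03 0.29] cam [0.4  0.15 0.4 ] W [0.3  0.17 0.63] z [ 0.21 -0.37 -0.91]
2 [ 16.  -3. 112. -19.  65.  63.] tip [0.38 0.06 0.28] cam [0.41 0.17 0.4 ] W [0.31 0.16 0.63] z [ 0.2  -0.26 -0.95]
3 [ 14.  -3. 111. -12.  63.  65.] tip [0.39 0.1  0.27] cam [0.43 0.18 0.41] W [0.32 0.15 0.64] z [ 0.2  -0.15 -0.97]
4 [ 13.  -2. 110.  -5.  61.  67.] tip [0.41 0.13 0.27] cam [0.45 0.19 0.42] W [0.33 0.15 0.64] z [ 0.21 -0.03 -0.98]
5 [ 11.  -2. 109.   2.  59.  68.] tip [0.43 0.17 0.28] cam [0.47 0.2  0.44] W [0.34 0.14 0.64] z [ 0.23  0.07 -0.97]
6 [ 10.  -1. 108.   9.  57.  70.] tip [0.45 0.2  0.29] cam [0.49 0.21 0.45] W [0.35 0.13 0.65] z [ 0.27  0.18 -0.95]
7 [  8.  -1. 107.  16.  54.  72.] tip [0.48 0.22 0.31] cam [0.51 0.21 0.47] W [0.36 0.12 0.65] z [ 0.31  0.27 -0.91]
8 [  7.  -0. 106.  23
[... 3448 characters left out ...]
67 -0.22  0.33] cam [ 0.6  -0.11  0.23] W [0.42 0.06 0.29] z [ 0.67 -0.74  0.11]
38 [ -3.  45. 125. 226.  88.  90.] tip [ 0.64 -0.24  0.28] cam [ 0.57 -0.13  0.18] W [0.4  0.04 0.25] z [ 0.64 -0.76  0.09]
39 [ -5.  50. 127. 226.  92.  90.] tip [ 0.62 -0.26  0.24] cam [ 0.54 -0.15  0.15] W [0.38 0.03 0.22] z [ 0.62 -0.78  0.07]
40 [ -7.  55. 129. 226.  96.  90.] tip [ 0.59 -0.27  0.21] cam [ 0.5  -0.17  0.11] W [0.36 0.02 0.19] z [ 0.6  -0.8   0.05]
41 [ -9.  60. 131. 226. 100.  90.] tip [ 0.56 -0.29  0.18] cam [ 0.47 -0.18  0.08] W [0.34 0.02 0.17] z [ 0.58 -0.81  0.02]
42 [-10.  65. 134. 226. 104.  90.] tip [ 0.53 -0.29  0.15] cam [ 0.43 -0.19  0.06] W [0.31 0.01 0.15] z [ 0.57 -0.82  0.  ]
```

```bash
sed -i 's/^Q=np.r_\[Q,\[pre\]\]/zz=zv(-50,3);V=solve(lip+X*.034+[0,0,.04]-zz*(.008+.095),zz,[[-5,45,125,220,90,90]]);print("V",V.cost,V.x);V=V.x;V[5]=90;Q=np.r_[Q,[V,pre]]/' path.py
cat >> path.py <<'E'
def block(i,n=5,step=10.3,q0=None):
    D=[Q[0]]+dense(Q,step);
    if q0 is None:q0=D[i]
    rows(q0,D[i+1:i+1+n]);return D
E
python3 - <<'E'
from path import *
D=block(0)
for i in range(5,len(D)-1,5): print(i,end=' ');block(i)
for i,q in enumerate(D[36:]):
    o=fk(q,K);print(36+i,q.round(0),'tip',(o[0]+o[1]@[0,0,.008]).round(3))
E
```

```text
[0.2664 0.0004 0.6113 0.1122 0.4332 0.3647 0.0687 0.0003] 0.00029479116087938184
V 0.017865272243688116 [ -4.5964  55.5935 136.     235.     102.833  -55.7657]
[0.033,-0.016,0.000,4.8,4.9,5.6,1],[0.066,-0.028,-0.004,9.6,9.7,11.5,1],[0.101,-0.034,-0.013,14.3,14.5,17.7,1],[0.135,-0.035,-0.025,18.8,19.1,24.1,1],[0.168,-0.030,-0.041,23.3,23.7,30.7,1],
5 [0.035,-0.012,-0.003,4.3,4.7,6.8,1],[0.073,-0.019,-0.011,8.5,9.3,13.7,1],[0.111,-0.021,-0.022,12.6,13.9,20.8,1],[0.149,-0.016,-0.038,16.7,18.5,28.0,1],[0.185,-0.006,-0.056,20.7,23.0,35.3,1],
10 [0.016,-0.036,-0.004,6.4,1.9,7.3,1],[0.036,-0.069,-0.012,12.8,3.9,14.5,1],[0.060,-0.100,-0.026,19.2,5.7,21.6,1],[0.087,-0.126,-0.043,25.8,7.5,28.7,1],[0.117,-0.147,-0.066,32.4,9.3,35.7,1],
15 [0.015,-0.040,-0.005,6.7,1.6,7.0,1],[0.035,-0.079,-0.015,13.5,3.1,13.9,1],[0.058,-0.115,-0.031,20.3,4.4,20.8,1],[0.084,-0.147,-0.052,27.3,5.7,27.5,1],[0.103,-0.166,-0.061,33.4,5.4,34.5,1],
20 [0.009,-0.027,0.003,5.8,0.2,7.2,1],[0.024,-0.054,0.001,11.7,0.6,14.3,1],[0.045,-0.078,-0.004,17.7,1.2,21.3,1],[0.069,-0.099,-0.013,23.8,2.0,28.1,1],[0.098,-0.117,-0.026,3
[... 607 characters left out ...]
37,-0.014,2.1,-0.1,-6.0,1],[0.024,-0.071,-0.028,3.7,-0.2,-12.3,1],[0.073,-0.070,-0.015,2.0,2.5,-14.4,1],[0.125,-0.073,-0.007,0.3,5.6,-16.2,1],
36 [  1.  32. 119. 222.  77.  90.] tip [ 0.717 -0.168  0.41 ]
37 [  0.  35. 120. 226.  80.  90.] tip [ 0.691 -0.196  0.376]
38 [ -1.  39. 123. 228.  85.  90.] tip [ 0.655 -0.217  0.336]
39 [ -2.  43. 126. 230.  89.  90.] tip [ 0.618 -0.235  0.303]
40 [ -3.  47. 130. 231.  94.  90.] tip [ 0.58  -0.25   0.278]
41 [ -4.  51. 133. 233.  98.  90.] tip [ 0.543 -0.262  0.26 ]
42 [ -5.  56. 136. 235. 103.  90.] tip [ 0.508 -0.271  0.249]
43 [ -8.  61. 135. 231. 103.  90.] tip [ 0.521 -0.283  0.201]
44 [-10.  65. 134. 226. 104.  90.] tip [ 0.528 -0.295  0.149]
```

```bash
python3 -m inch '[[0.033,-0.016,0,5,5,5.5,1],[0.066,-0.028,-0.004,9.5,9.5,11.5,1],[0.1,-0.034,-0.013,14.5,14.5,17.5,1],[0.135,-0.035,-0.025,19,19,24,1],[0.168,-0.03,-0.041,23.5,23.5,30.5,1]]' | head -2; python3 log.py; python3 -m inch '[[0.035,-0.012,-0.003,4.5,4.5,7,1],[0.073,-0.019,-0.011,8.5,9.5,13.5,1],[0.111,-0.021,-0.022,12.5,14,21,1],[0.149,-0.016,-0.038,16.5,18.5,28,1],[0.185,-0.006,-0.056,20.5,23,35.5,1]]'|head -2; python3 log.py;  python3 - <<'E'
from path import *
from h import r
block(10,5,10.3,r.state()['joints'])
E
```

```text
t: 29.12
position: [0.4083, 0.1348, 0.2837]
j [ 12.738  -2.253 109.69   -4.915  61.248  66.266]
t: 29.75
position: [0.5382, 0.2562, 0.3671]
j [  4.866   0.119 104.408  30.144  50.206  75.49 ]
[0.2663 0.0003 0.6114 0.1123 0.4334 0.3647 0.0689 0.0001] 0.0003910625996553785
V 0.01775021999436297 [ -4.6152  55.4872 136.     235.     102.7181 130.7082]
[0.009,-0.035,-0.002,6.2,1.6,6.8,1],[0.029,-0.069,-0.010,12.6,3.5,14.0,1],[0.053,-0.099,-0.023,19.1,5.3,21.2,1],[0.080,-0.126,-0.041,25.6,7.1,28.3,1],[0.109,-0.147,-0.063,32.2,8.9,35.3,1],
```

Tracking is excellent (joints within 1°), so I'll continue with the computed blocks.

```bash
python3 -m inch '[[0.01,-0.035,-0.002,6,1.5,7,1],[0.03,-0.069,-0.01,12.5,3.5,14,1],[0.053,-0.1,-0.023,19,5.5,21,1],[0.08,-0.126,-0.041,25.5,7,28.5,1],[0.11,-0.147,-0.063,32,9,35.5,1]]' | head -2; python3 log.py; python3 -m inch '[[0.015,-0.04,-0.005,6.5,1.5,7,1],[0.035,-0.079,-0.015,13.5,3,14,1],[0.058,-0.115,-0.031,20.5,4.5,21,1],[0.084,-0.147,-0.052,27.5,5.5,27.5,1],[0.103,-0.166,-0.061,33.5,5.5,34.5,1]]'|head -2; python3 log.py; python3 -m inch '[[0.009,-0.027,0.003,6,0,7,1],[0.024,-0.054,0.001,11.5,0.5,14.5,1],[0.045,-0.078,-0.004,17.5,1,21.5,1],[0.069,-0.099,-0.013,24,2,28,1],[0.098,-0.117,-0.026,30,3,35,1]]'|head -2; python3 log.py
python3 - <<'E'
from path import *
from h import r
block(25,5,10.3,r.state()['joints'])
E
```

```text
t: 30.38
position: [0.5865, 0.3596, 0.5279]
j [  2.181  -0.076 104.738  74.537  49.699  80.86 ]
t: 31.0
position: [0.6577, 0.3153, 0.7211]
j [  0.275   0.962 104.908 119.787  50.206  85.122]
t: 31.62
position: [0.7279, 0.1838, 0.7773]
j [  2.976   6.55  106.249 164.743  53.212  87.813]
[0.2663 0.0002 0.6114 0.1123 0.4334 0.3646 0.0689 0.    ] 0.0004072065679437964
V 0.01772701693396784 [ -4.6264  55.4808 136.     235.     102.719  130.6953]
[0.024,-0.020,-0.007,4.9,1.6,6.3,1],[0.046,-0.054,-0.014,11.6,2.6,12.4,1],[0.073,-0.086,-0.027,18.5,3.7,18.1,1],[0.116,-0.104,-0.045,22.6,5.4,19.5,1],[0.159,-0.123,-0.068,26.9,7.0,20.4,1],
```

```bash
python3 -m inch '[[0.024,-0.02,-0.007,5,1.5,6.5,1],[0.046,-0.054,-0.014,11.5,2.5,12.5,1],[0.073,-0.086,-0.027,18.5,3.5,18,1],[0.116,-0.104,-0.045,22.5,5.5,19.5,1],[0.159,-0.123,-0.068,27,7,20.5,1]]' | head -2; python3 log.py
python3 - <<'E'
from path import *
from h import r
Y=np.array([.935,.356,0])
for zt in(.26,.21,.16):
  for nrm in(-.05,-.035,-.02):
    for psi in(-60,-55,-50,-45,-35):
      for el in(0,10):
        zz=zv(psi,el);tip=lip+X*nrm;tip[2]=zt
        # finger axis passes below... keep lateral along lip to plunger line
        tip=tip-Y*0.0
        b=solve(tip-zz*.008,zz,[[-8,55,130,225,95,90]])
        if b.cost<1e-5: print(zt,nrm,psi,el,b.x.round(0))
block(30,5,10.3,r.state()['joints'])
E
```

```text
t: 32.25
position: [0.7717, 0.019, 0.6476]
j [  3.721  15.629 110.441 198.338  60.629  89.88 ]
[0.2663 0.0002 0.6114 0.1123 0.4335 0.3646 0.0689 0.    ] 0.0004123421201119304
V 0.017581950770640904 [ -4.6158  55.4504 136.     235.     102.682  136.5744]
0.26 -0.05 -55 0 [ -4.  46. 136. 231.  91.   0.]
0.26 -0.05 -55 10 [ -5.  58. 135. 232. 108.  36.]
0.26 -0.035 -55 0 [ -7.  46. 136. 228.  91.  34.]
0.26 -0.035 -55 10 [ -8.  57. 134. 229. 108.  61.]
0.26 -0.02 -60 0 [ -6.  45. 131. 234.  88. 116.]
0.26 -0.02 -60 10 [ -7.  55. 130. 234. 103. 142.]
0.26 -0.02 -55 10 [-10.  57. 134. 227. 107. 128.]
0.21 -0.05 -55 0 [ -5.  55. 136. 231.  97. 140.]
0.21 -0.035 -55 10 [  -8.   65.  132.  231.  111. -168.]
0.21 -0.035 -50 10 [-12.  68. 136. 223. 118. 143.]
0.21 -0.02 -60 0 [ -6.  53. 131. 234.  92. -26.]
0.21 -0.02 -55 10 [-10.  65. 132. 228. 111. 163.]
0.16 -0.05 -55 10 [ -5.  72. 130. 235. 114. 116.]
0.16 -0.05 -45 10 [-15.  78. 136. 219. 129.  71.]
0.16 -0.035 -55 0 [ -7.  63. 133. 229. 101. 119.]
0.16 -0.02 -60 0 [ -6.  60. 129. 235.  96. 145.]
0.16 -0.02 -55 0 [ -9.  63. 133. 227. 101. 138.]
0.16 -0.02 -55 10 [-10.  71. 129. 229. 114. 145.]
0.16 -0.02 -45 10 [-20.  77. 135. 212. 128. 157.]
[0.033,-0.037,-0.010,4.3,1.2,0.4,1],[0.063,-0.078,-0.021,9.1,2.0,0.4,1],[0.091,-0.120,-0.037,14.0,2.8,-0.0,1],[0.115,-0.161,-0.057,19.0,3.4,-0.9,1],[0.137,-0.202,-0.080,24.0,3.9,-2.3,1],
```

```bash
python3 -m inch '[[0.033,-0.037,-0.01,4.5,1,0.5,1],[0.063,-0.078,-0.021,9,2,0.5,1],[0.091,-0.12,-0.037,14,3,0,1],[0.115,-0.161,-0.057,19,3.5,-1,1],[0.137,-0.202,-0.08,24,4,-2.5,1]]' | head -2; python3 log.py
cat > fin.py <<'E'
from path import *
from h import r
q0=np.array(r.state()['joints'])
def tgt(nrm,zt,psi=-55,el=8,st=None):
    zz=zv(psi,el);tip=lip+X*nrm;tip[2]=zt
    b=solve(tip-zz*.008,zz,[st if st is not None else [-8,55,131,227,100,90],[-8,60,128,227,105,90]]);print('cost %.6f'%b.cost,b.x.round(1));q=b.x;q[5]=90;return q
def go(qs):
    D=dense([q0]+qs,10.3);print(len(D))
    for i in range(0,len(D),5): rows(q0 if i==0 else D[i-1],D[i:i+5])
    for q in D:
        o=fk(q,K);t=o[0]+o[1]@[0,0,.008];print('tip',t.round(3),'norm',round((t-lip)@X,3),'W',o[2].round(2))
E
python3 - <<'E'
from fin import *
go([tgt(-.045,.27),tgt(-.04,.15)])
E
```

```text
t: 32.88
position: [0.7321, -0.1367, 0.4443]
j [  0.969  29.547 117.125 218.325  74.513  89.492]
[0.2664 0.0001 0.6114 0.1123 0.4336 0.3647 0.0689 0.    ] 0.0004186852141392916
V 0.017431265037127146 [ -4.6059  55.4274 136.     235.     102.6557 164.0108]
cost 0.000003 [ -5.8  53.6 135.2 230.6 103.7 119.9]
cost 0.000006 [ -6.9  71.7 130.3 232.5 112.1 139. ]
10
[0.024,-0.045,-0.012,3.5,0.2,-3.4,1],[0.044,-0.089,-0.028,6.8,0.4,-7.1,1],[0.058,-0.130,-0.045,9.8,0.5,-11.1,1],[0.067,-0.168,-0.064,12.6,0.6,-15.3,1],[0.072,-0.203,-0.084,15.0,0.7,-19.8,1],
[0.012,-0.033,-0.012,2.1,-0.1,-4.7,1],[0.020,-0.062,-0.024,3.9,-0.3,-9.6,1],[0.059,-0.062,-0.024,4.0,-0.2,-13.1,1],[0.099,-0.064,-0.028,3.9,-0.1,-16.6,1],[0.139,-0.069,-0.035,3.6,0.1,-20.2,1],
tip [ 0.714 -0.166  0.406] norm -0.073 W [0.43 0.07 0.34]
tip [ 0.686 -0.189  0.37 ] norm -0.061 W [0.42 0.06 0.31]
tip [ 0.656 -0.21   0.34 ] norm -0.053 W [0.4  0.06 0.29]
tip [ 0.625 -0.228  0.315] norm -0.047 W [0.38 0.05 0.27]
tip [ 0.593 -0.243  0.295] norm -0.044 W [0.36 0.04 0.25]
tip [ 0.561 -0.256  0.28 ] norm -0.044 W [0.34 0.04 0.23]
tip [ 0.531 -0.266  0.27 ] norm -0.045 W [0.32 0.04 0.22]
tip [ 0.535 -0.269  0.231] norm -0.041 W [0.32 0.03 0.18]
tip [ 0.536 -0.27   0.191] norm -0.039 W [0.32 0.03 0.14]
tip [ 0.533 -0.271  0.15 ] norm -0.04 W [0.32 0.03 0.1 ]
```

Run:
```python
from fin import *
go([tgt(-.045,.27,-55,4),tgt(-.04,.152,-55,3)])
```

```text
[0.2664 0.0001 0.6114 0.1123 0.4336 0.3647 0.0689 0.    ] 0.0004186852141392916
V 0.017431265037127146 [ -4.6059  55.4274 136.     235.     102.6557 164.0108]
cost 0.000001 [ -5.6  49.2 135.9 229.8  97.3 120.2]
cost 0.000001 [ -6.3  67.1 132.3 231.1 105.6  95.9]
10
[0.023,-0.043,-0.013,3.3,0.7,-3.1,1],[0.042,-0.085,-0.028,6.4,1.4,-6.4,1],[0.055,-0.125,-0.046,9.4,2.0,-9.9,1],[0.065,-0.163,-0.064,12.2,2.7,-13.6,1],[0.070,-0.199,-0.084,14.8,3.3,-17.5,1],
[0.013,-0.034,-0.011,2.4,0.4,-4.1,1],[0.021,-0.066,-0.023,4.5,0.8,-8.4,1],[0.060,-0.068,-0.022,4.7,1.3,-12.0,1],[0.099,-0.071,-0.023,4.6,1.8,-15.7,1],[0.139,-0.076,-0.028,4.4,2.3,-19.4,1],
tip [ 0.714 -0.165  0.407] norm -0.075 W [0.43 0.07 0.35]
tip [ 0.687 -0.186  0.373] norm -0.064 W [0.41 0.06 0.32]
tip [ 0.657 -0.206  0.344] norm -0.056 W [0.4  0.06 0.3 ]
tip [ 0.626 -0.224  0.318] norm -0.05 W [0.38 0.05 0.28]
tip [ 0.594 -0.24   0.298] norm -0.047 W [0.36 0.05 0.27]
tip [ 0.562 -0.254  0.282] norm -0.045 W [0.34 0.04 0.25]
tip [ 0.531 -0.266  0.27 ] norm -0.045 W [0.32 0.04 0.24]
tip [ 0.535 -0.269  0.232] norm -0.041 W [0.32 0.04 0.21]
tip [ 0.536 -0.27   0.192] norm -0.04 W [0.32 0.04 0.17]
tip [ 0.533 -0.271  0.152] norm -0.04 W [0.32 0.03 0.13]
```

```bash
python3 -m inch '[[0.023,-0.043,-0.013,3.5,0.5,-3,1],[0.042,-0.085,-0.028,6.5,1.5,-6.5,1],[0.055,-0.125,-0.046,9.5,2,-10,1],[0.065,-0.163,-0.064,12,2.5,-13.5,1],[0.07,-0.199,-0.084,15,3.5,-17.5,1]]'|head -2; python3 log.py;  python3 -m inch '[[0.013,-0.034,-0.011,2.5,0.5,-4,1],[0.021,-0.066,-0.023,4.5,1,-8.5,1],[0.021,-0.066,-0.023,4.5,1,-8.5,1]]'; python3 log.py
python3 - <<'E'
from fin import *
go([tgt(-.04,.152,-55,3)])
E
```

```text
t: 33.5
position: [0.5886, -0.2373, 0.2968]
j [ -3.802  43.38  130.298 226.976  90.333  89.281]
t: 33.88
position: [0.5245, -0.264, 0.2685]
tool_rot: [[-0.029, 0.828, 0.561], [-0.097, 0.556, -0.826], [-0.995, -0.078, 0.064]]
force: [0.2, -0.5, 0.2]
gripper_width: 0.0002
j [ -5.735  48.8   135.588 230.382  96.46   88.89 ]
[ 0.2664 -0.      0.6113  0.1123  0.4337  0.3647  0.0689  0.    ] 0.0004220655030627851
V 0.017365667559668046 [  -4.6002   55.4111  136.      235.      102.6405 -164.3956]
cost 0.000000 [ -6.3  67.1 132.3 231.1 105.5 136.8]
3
[0.038,0.006,0.001,-0.1,0.2,-3.5,1],[0.077,0.010,-0.001,-0.4,0.3,-7.0,1],[0.116,0.012,-0.005,-1.0,0.5,-10.4,1],
tip [ 0.534 -0.272  0.231] norm -0.039 W [0.32 0.04 0.21]
tip [ 0.535 -0.272  0.192] norm -0.038 W [0.32 0.03 0.17]
tip [ 0.533 -0.271  0.152] norm -0.04 W [0.32 0.03 0.13]
```

```bash
python3 -m inch '[[0.038,0.006,0,0,0,0,1],[0.077,0.01,-0.001,0,0,0,1],[0.116,0.012,-0.005,0,0,0,1],[0.116,0.012,-0.005,0,0,0,1]]'; python3 log.py
python3 - <<'E'
from h import *
from ik import lip,X
s=r.state();R=np.array(s['tool_rot']);tip=s['position']+R@[0,0,.008]
print('tip',tip,'norm',(tip-lip)@X,'lat',(tip-lip)@[.935,.356,0])
# in: tip 36 mm behind lip, on plunger centre line, axis z .154
g=lip+X*.036;g[2]=.154
print('shift',R.T@(g-tip))
d=grab('wrist','w14')
print('lip px',proj(d,[lip,lip+X*.02-[0,0,.04],lip+X*.02-[0,0,.04]+.02*np.array([.935,.356,0]),lip+X*.02-[0,0,.04]-.02*np.array([.935,.356,0])]))
E
```

```text
t: 34.38
position: [0.5294, -0.2652, 0.1489]
tool_rot: [[-0.031, 0.828, 0.56], [-0.097, 0.555, -0.826], [-0.995, -0.08, 0.063]]
force: [-0.3, 0.3, -0.9]
gripper_width: 0.0001
j [ -5.806  67.412 131.124 232.527 105.287 100.063]
[ 0.2664 -0.      0.6113  0.1123  0.4337  0.3647  0.0689  0.    ] 0.0004217268734750257
tip [ 0.5339 -0.2718  0.1494] norm -0.038505674517621574 lat 0.0005909945348302019
shift [ 0.0014 -0.0176  0.0725]
lip px [[292.5286 372.0532]
 [290.8506 296.0445]
 [322.8776 294.7283]
 [257.4065 297.4189]]
```

View pics/w14.png

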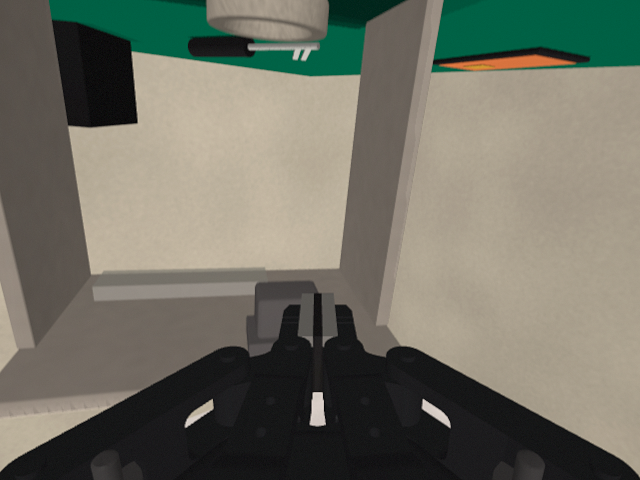

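View 16, from below and upside down: the plunger is at (256–317, 282–340) and its centre line agrees with the prediction within 3 px. Going under it.

```bash
python3 -m inch '[[0.005,-0.017,0.015,0,0,0,1],[0.005,-0.018,0.035,0,0,0,1],[0.005,-0.018,0.055,0,0,0,1],[0.005,-0.018,0.07,0,0,0,1],[0.005,-0.018,0.072,0,0,0,1]]'; python3 log.py;python3 -m inch '[[-0.004,0,0,0,0,0,1],[-0.008,0,0,0,0,0,1]]'; python3 -m inch '[[-0.003,0,0,0,0,0,1],[-0.005,0,0,0,0,0,1]]'
```

```text
t: 35.05
position: [0.5546, -0.336, 0.1549]
tool_rot: [[-0.025, 0.829, 0.558], [-0.1, 0.554, -0.827], [-0.995, -0.077, 0.069]]
force: [-0.2, 0.8, 0.4]
gripper_width: 0.0001
j [-16.871  64.749 128.237 220.415 103.936  93.986]
t: 35.3
position: [0.5548, -0.3346, 0.1634]
tool_rot: [[-0.026, 0.829, 0.559], [-0.1, 0.554, -0.826], [-0.995, -0.077, 0.069]]
force: [-0.1, 0.6, -0.7]
gripper_width: 0.0002
t: 35.55
position: [0.5547, -0.334, 0.1675]
tool_rot: [[-0.028, 0.829, 0.559], [-0.098, 0.554, -0.827], [-0.995, -0.078, 0.066]]
force: [-0.5, -2.2, -3.3]
gripper_width: 0.0003
```

Contact at 3 N. Before pushing, confirm the totes and phone haven't been disturbed.

Run:
```python
from h import *
old=cv2.imread('pics/s10.png')
d=grab('side');c=cv2.resize(d['color'][150:350,240:440],None,fx=3,fy=3,interpolation=cv2.INTER_CUBIC)[...,::-1]
df=np.abs(old.astype(int)-c).max(2)[:400]
print('rack region diff frac',(df[120:330,190:480]>50).mean())
t=grab('top','t15');q=proj(t,[.394,.325,.012])[0];print(q)
# phone: dark pixels inside the plate
img=t['color'];x,y=q.astype(int);v=cv2.cvtColor(img,cv2.COLOR_RGB2HSV)[...,2]
print(v[y-24:y+25:6,x-42:x+43:6])
k=np.zeros_like(v);k[y-18:y+19,x-36:x+37]=(v[y-18:y+19,x-36:x+37]<75)
R=cv2.minAreaRect(np.argwhere(k)[:,::-1].astype(np.float32));print(R,onz(t,*R[0],.02))
```

```text
rack region diff frac 0.13218390804597702
[200.377 284.371]
[[140 139 138 139 139 139 138 140 139 139 138 130 139 138 138]
 [139 139 175 255 255 236 106 130 137 140 139 139 139 138 139]
 [139 138 246 191  79 107 167 221 219 255 255 253 254 255 140]
 [139 138 255 124 205  76  86  85  87  88  90 163 116 203 139]
 [140 139 251 170 255  77  86  87  87  89  72 254 244 104 140]
 [137 139 250  69  77 255 255 228  77  81  55 255 255 137 140]
 [139 135 252 252 255 255 255 224 118 184 184  71 255 140 139]
 [140 139 140 140 140 136 126 153 176 255 255 255 252 140 139]
 [141 141 139 140 140 140 140 140 140 141 140 141 139 139 141]]
((201.19552612304688, 283.94720458984375), (51.007293701171875, 19.86250877380371), 5.440331935882568) [0.394 0.321 0.02 ]
```

The phone is unchanged. The rack region differs by 13 %, which may be shadows, so I'll compare the tote labels and handles.

Run:
```python
from h import *
old=cv2.imread('pics/s10.png')[...,::-1]
d=load('side');new=cv2.resize(d['color'][150:350,240:440],None,fx=3,fy=3,interpolation=cv2.INTER_CUBIC)
for im in(old,new):
    hsv=cv2.cvtColor(np.ascontiguousarray(im),cv2.COLOR_RGB2HSV)
    roi=np.zeros(hsv.shape[:2],bool);roi[110:330,180:480]=1
    dark=((hsv[...,2]<50)&roi).astype(np.uint8);n,l,s,c=cv2.connectedComponentsWithStats(dark)
    print('dark',[(c[i].round(0),s[i]) for i in range(1,n) if s[i,4]>600])
    lab=((hsv[...,1]<70)&(hsv[...,2]>120)&roi).astype(np.uint8);n,l,s,c=cv2.connectedComponentsWithStats(lab)
    print('light',[(c[i].round(0),s[i,4]) for i in range(1,n) if s[i,4]>150])
a=np.abs(old.astype(int)-new).max(2)>50;a[:110]=0;a[330:]=0;a[:,:180]=0;a[:,480:]=0
n,l,s,c=cv2.connectedComponentsWithStats(a.astype(np.uint8));print('diff',[(c[i].round(0),s[i]) for i in range(1,n) if s[i,4]>200])
```

```text
dark [(array([341., 223.]), array([  201,   124,   270,   195, 14066], dtype=int32))]
light [(array([348., 164.]), np.int32(9795)), (array([227., 170.]), np.int32(551)), (array([304., 219.]), np.int32(663)), (array([390., 273.]), np.int32(779)), (array([471., 307.]), np.int32(456))]
dark [(array([342., 225.]), array([  199,   124,   277,   196, 13946], dtype=int32))]
light [(array([360., 167.]), np.int32(9215)), (array([227., 170.]), np.int32(586)), (array([298., 214.]), np.int32(401)), (array([394., 275.]), np.int32(769)), (array([473., 309.]), np.int32(336))]
diff [(array([188., 150.]), array([ 180,  110,   23,  114, 1572], dtype=int32)), (array([317., 131.]), array([307, 123,  20,  19, 219], dtype=int32)), (array([299., 137.]), array([292, 126,  18,  24, 294], dtype=int32)), (array([312., 166.]), array([301, 144,  19,  44, 521], dtype=int32)), (array([343., 184.]), array([ 326,  147,   32,   81, 1175], dtype=int32)), (array([297., 173.]), array([291, 156,  14,  35, 388], dtype=int32)), (array([364., 201.]), array([ 353,  166,   26,   76, 1088], dtype=int32)), (array([280., 215.]), array([274, 202,  15,  27, 236], dtype=int32)), (array([313., 225.]), array([302, 209,  21,  31, 359], dtype=int32)), (array([460., 246.]), array([454, 218,  13,  62, 360], dtype=int32)), (array([448., 245.]), array([444, 222,   9,  47, 221], dtype=int32)), (array([468., 286.]), array([450, 259,  27,  52, 258], dtype=int32)), (array([190., 283.]), array([180, 277,  28,  15, 209], dtype=int32)), (array([280., 292.]), array([266, 282,  29,  26, 258], dtype=int32)), (array([242., 300.]), array([209, 288,  59,  33, 678], dtype=int32))]
```

Run:
```python
from h import *
old=cv2.resize(cv2.imread('pics/s10.png')[...,::-1],(200,200),interpolation=cv2.INTER_AREA)
d=load('side');new=d['color'][150:350,240:440]
def ch(im,y,x):
    a=cv2.cvtColor(np.ascontiguousarray(im),cv2.COLOR_RGB2HSV)[y,x].astype(int)
    return '.' if a[1]>110 and a[2]>60 else ('#' if a[2]<55 else ('+' if a[2]<120 else 'O'))
for y in range(38,92,1):
    print(''.join(ch(old,y,x) for x in range(90,160)),'|',''.join(ch(new,y,x) for x in range(90,160)))
t=load('top')
for h in([.545,.262],[.6137,.1522],[.686,.0425]):
    yd=np.array([-.54,.842]);print('expect bar ends px',proj(t,[[*(np.array(h)+s*.052*yd),.205] for s in(1,-1)]).round(0).tolist())
```

```text
OOOOOOOOO.............OOOOOOOO........................................ | OOOOOOOOO.............OOOOOOOO........................................
OOOOOO.................OOOOOOOOOO..................................... | OOOOOO.................OOOOOOOOOO.....................................
OOOOOO...................OOOOOOOOO.................................... | OOOOOO...................OOOOOOOOO....................................
OOOOOO.....................OOOOOOOOO.................................. | OOOOOO.......OOO...........OOOOOOOOO..................................
.OOOOO...O..................OOOOOOOOOO................................ | .OOOOO.......OOOO...........OOOOOOOOOO................................
.OOOOO..OOOO.............OOOOOOOOOOOOOOO.............................. | .OOOOO......OOOOO........OOOOOOOOOOOOOOO..............................
.OOOOO..OOOOOO.........OOOOOOOO..OOOOOOOOO............................ | .OOOOO......OOOOOO.....OOOOOOOO..OOOOOOOOO............................
.OOOO...OOOOOOO......OOOOOOOO......OOOOOOOOO.......................... | .OOOOO......OOOOOOO
[... 6131 characters left out ...]
##+OOOOOOOO################+OOO+####... | .................++++++++++OO+#####OOOOOOO+################+OOO+####..
..................+++++++++++####+OOOOOOOOO+##############++++#####... | ..................++++++++++++#####OOOOOOOOO+##############+OO++####..
....................++++++++#####+OOOOOOOOOOO+#############++######... | ....................+++++++++#####+OOOOOOOOOOO#############+++++####..
.....................++++++++#####+OOOOOOOOOOOO############++######... | .....................++++++++######+OOOOOOOOOOO#############++++####..
expect bar ends px [[193.0, 222.0], [229.0, 198.0]]
expect bar ends px [[238.0, 192.0], [274.0, 168.0]]
expect bar ends px [[282.0, 161.0], [317.0, 138.0]]
```

The middle tote (hook 2) has indeed been knocked and is now yawed. I'll measure it in both views before deciding.

Run:
```python
from h import *
t=load('top')['color']
hsv=cv2.cvtColor(t,cv2.COLOR_RGB2HSV).astype(int)
def c(a): return '.' if a[1]>110 and a[2]>60 else ('#' if a[2]<55 else ('+' if a[2]<125 else ('o' if a[2]<190 else 'O')))
print('cols 180..330')
for y in range(132,232): print(y,''.join(c(hsv[y,x]) for x in range(180,330)))
```

```text
cols 180..330
132 ......................................................................................+++oOOOOOOOo+++ooooooooooooooooooooooooooooooooooooooooooooooooo
133 .....................................................................................+++OOOOOOOOo++++ooooooooooooooooooooooooooooooooooooooooooooooooo
134 ...................................................................................+++oOOOOOOOOo+++++ooooooooooooooooooooooooooooooooooooooooooooooooo
135 ..................................................................................+++OOOOOOOooOOo++++ooooooooooooooooooooooooooooooooooooooooooooooooo
136 ................................................................................oo+oOOOOOOOo+oOOO++++ooooooooooooooooooooooooooooooooooooooooooooooooo
137 ...............................................................................+o+oOOOOOOOo+++OOO+++oooooooooooooooooooooooooooooooooooooooooooooooooo
138 .............................................................................+++oOOOOOOOo++++++OO+++oooooooooooooooooooooooooooooooooooooooooooooooooo
1
[... 13713 characters left out ...]
...........+ooooooooooooooooooooo++++++++#++ooooooooooooooooooooo+++++........++
228 .+o+o++#.........++++#+++++#+oOOo###++#+OOOoo++..................................+ooooooooooooooooooooo+++++++##+oooooooooooooooooooooo+++++........++
229 ..+o++#...........++++##+####OOOo#####+OOo+o++...................................+ooooooooooooooooooooo+#+++++#++ooooooooooooooooooooo+++++.........++
230 ..++#..............+++#######+oo+###+oOOoo+++...................................++oooooooooooooooooooo++++++++#+oooooooooooooooooooooo+++++.........++
231 ....................+#########+++##+oOooo++.....................................++oooooooooooooooooooo++++++++#+oooooooooooooooooooooo+++++.........++
```

Run:
```python
from h import *
t=load('top');s=load('side')
xd=np.array([.842,.54]);yd=np.array([-.54,.842])
H=[np.array(p)+xd*.004 for p in([.555,.268],[.625,.159],[.696,.05])]
def rep(n,a,b,h):
    A=onz(t,*a,.203);B=onz(t,*b,.203);m=((A+B)/2)[:2]-h;D=(A-B)[:2]
    print(n,'in hook x %.3f y %.3f len %.3f yaw off %.0f'%(m@xd,m@yd,np.linalg.norm(D),np.degrees(np.arctan2(-D@xd,D@yd))))
rep('hook2',(235.5,185),(269.5,177.5),H[1]);rep('hook1',(192.5,222),(229.5,198),H[0])
# triangulated ends of the hook-2 bar in both views (side crop offset 240,150)
for a,b in [((237,184.5),(90+14+240,42+150)),((268,178),(90+24+240,54+150))]:
    print(tri(t,a,s,b))
```

```text
hook2 in hook x -0.014 y 0.008 len 0.084 yaw off -23
hook1 in hook x -0.015 y 0.000 len 0.105 yaw off -1
(array([0.602, 0.198, 0.208]), np.float64(0.004081435505011157))
(array([0.619, 0.123, 0.204]), np.float64(0.002396926793997963))
```

The arm hides the bar's right end in this view. Corrected for that, the hook 2 tote is yawed about 23° but its bar still lies across both prongs, with centre offset about -10 mm in x, within 10 mm in y and z about 0.2. That is well inside the limits, so step 1 holds. Now push the switch.

```bash
python3 -m inch '[[-0.003,0,0,0,0,0,1],[-0.005,0,0,0,0,0,1],[-0.005,0,0,0,0,0,1]]'|head -5; python3 -m inch '[[-0.003,0,0,0,0,0,1],[-0.005,0,0,0,0,0,1],[-0.005,0,0,0,0,0,1]]'|head -5
```

```text
t: 36.02
position: [0.5548, -0.3336, 0.173]
tool_rot: [[-0.027, 0.829, 0.559], [-0.099, 0.554, -0.827], [-0.995, -0.077, 0.067]]
force: [0.6, -2.6, -4.0]
gripper_width: -0.0
t: 36.4
position: [0.5547, -0.3335, 0.1742]
tool_rot: [[-0.033, 0.829, 0.558], [-0.092, 0.554, -0.828], [-0.995, -0.079, 0.059]]
force: [2.9, -6.6, -16.8]
gripper_width: 0.0
```

```bash
python3 -m inch '[[-0.002,0,0,0,0,0,1],[-0.003,0,0,0,0,0,1],[-0.003,0,0,0,0,0,1]]'|head -5; python3 log.py
```

```text
t: 36.78
position: [0.5546, -0.3335, 0.1742]
tool_rot: [[-0.037, 0.829, 0.558], [-0.087, 0.554, -0.828], [-0.996, -0.079, 0.052]]
force: [2.9, -5.9, -14.1]
gripper_width: -0.0001
j [-16.403  61.188 129.384 220.443 101.062  92.29 ]
```

It hit a hard stop at 17 N after about 10 mm of travel: contact began near z 0.164 and it stopped at 0.1742. Now lower and withdraw.

```bash
python3 -m inch '[[0.006,0,0,0,0,0,1],[0.014,0,0,0,0,0,1],[0.022,0,0,0,0,0,1],[0.024,0,0,0,0,0,1]]'; python3 -m inch '[[0,0.003,-0.015,0,0,0,1],[0,0.008,-0.035,0,0,0,1],[0,0.014,-0.055,0,0,0,1],[0,0.018,-0.072,0,0,0,1],[0,0.018,-0.073,0,0,0,1]]'; python3 log.py
python3 - <<'E'
from h import *
from ik import lip,X
d=grab('wrist','w16');Y=np.array([.935,.356,0])
P=[lip+X*.02+[0,0,z]+s*Y for z in(-.04,-.03) for s in(-.02,.02)]
q=proj(d,P);print(q)
# brightness profile along plunger's centre line, left of the fingers
hsv=cv2.cvtColor(d['color'],cv2.COLOR_RGB2HSV)[...,2]
x=int(q[:,0].min()+.3*(q[:,0].max()-q[:,0].min()));y=int(q[0,1])
for xx in(x-6,x,x+6): print(xx,[(yy,int(hsv[yy,xx])) for yy in range(y-35,y+60,3)])
E
```

```text
t: 37.28
position: [0.5538, -0.3355, 0.1498]
tool_rot: [[-0.037, 0.829, 0.558], [-0.087, 0.554, -0.828], [-0.995, -0.08, 0.052]]
force: [-1.0, 0.3, 0.1]
gripper_width: 0.0001
t: 37.9
position: [0.5284, -0.2639, 0.1446]
tool_rot: [[-0.038, 0.827, 0.56], [-0.088, 0.556, -0.827], [-0.995, -0.08, 0.052]]
force: [0.5, -0.2, 0.2]
gripper_width: 0.0001
j [ -5.592  67.542 131.261 232.584 104.766 100.24 ]
[ 0.2664 -0.      0.6113  0.1123  0.4337  0.3647  0.0689  0.    ] 0.0004218089746075848
[[257.6384 303.8039]
 [322.2247 301.0413]
 [257.2348 318.2631]
 [320.8846 314.9413]]
270 [(268, 191), (271, 188), (274, 165), (277, 112), (280, 114), (283, 113), (286, 113), (289, 110), (292, 112), (295, 113), (298, 113), (301, 67), (304, 65), (307, 68), (310, 70), (313, 68), (316, 68), (319, 77), (322, 89), (325, 90), (328, 91), (331, 90), (334, 89), (337, 91), (340, 91), (343, 89), (346, 70), (349, 86), (352, 22), (355, 22), (358, 25), (361, 23)]
276 [(268, 191), (271, 187), (274, 180), (277, 112), (280, 114), (283, 116), (286, 111), (289, 111), (292, 111), (295, 113), (298, 113), (301, 66), (304, 67), (307, 68), (310, 67), (313, 69), (316, 69), (319, 78), (322, 91), (325, 91), (328, 91), (331, 90), (334, 90), (337, 89), (340, 65), (343, 24), (346, 22), (349, 22), (352, 24), (355, 23), (358, 22), (361, 23)]
282 [(268, 189), (271, 187), (274, 169), (277, 111), (280, 114), (283, 112), (286, 111), (289, 112), (292, 111), (295, 113), (298, 115), (301, 66), (304, 68), (307, 68), (310, 66), (313, 65), (316, 53), (319, 31), (322, 27), (325, 22), (328, 21), (331, 22), (334, 21), (337, 23), (340, 25), (343, 24), (346, 21), (349, 20), (352, 19), (355, 23), (358, 25), (361, 22)]
```

The plunger's front lower edge now appears at row 319. The model gives 317 for fully up and 303 for hanging, so it is up. One last scene comparison, then hand in.

Run:
```python
from h import *
o=load('side')['color'].astype(int);t0=load('top')['color'].astype(int)
d=grab('side')['color'].astype(int);t=grab('top')['color'].astype(int)
df=np.abs(o-d).max(2)>50;print('rack side diff',df[185:262,300:405].mean())
dt=np.abs(t0-t).max(2)>50;print('rack top diff',dt[165:232,180:260].mean(),'plate',dt[262:308,160:242].mean())
tt=load('top');xd=np.array([.842,.54]);yd=np.array([-.54,.842])
s=r.state();print(s['force'],s['position'],s['t'])
if df[185:262,300:405].mean()<.03 and dt[262:308,160:242].mean()<.03: r.sign_off();print('signed off')
```

```text
rack side diff 0.049598021026592456
rack top diff 0.2914179104477612 plate 0.2391304347826087
[ 0.176 -0.35   0.442] [ 0.528 -0.265  0.145] 38.05
```

The images differ. That could be the arm's shadow or the lamp, so I'll look at the detail before handing in.

Run:
```python
from h import *
def c(a): return '.' if a[1]>110 and a[2]>40 else ('#' if a[2]<55 else ('+' if a[2]<115 else ('o' if a[2]<180 else 'O')))
h=cv2.cvtColor(load('top')['color'],cv2.COLOR_RGB2HSV).astype(int)
print('top plate x160-245')
for y in range(262,308,2): print(y,''.join(c(h[y,x]) for x in range(160,245)))
print('top rack x180-300 (every 2 rows)')
for y in range(150,232,2): print(y,''.join(c(h[y,x]) for x in range(180,300)))
h=cv2.cvtColor(load('side')['color'],cv2.COLOR_RGB2HSV).astype(int)
print('side')
for y in range(176,258,2): print(y,''.join(c(h[y,x]) for x in range(300,405)))
```

```text
top plate x160-245
262 ..............................................................ooooooooooooooooooooo++
264 ..............................................................ooooooooooooooooooooo++
266 ..........oOOOOOOOOOOOOOOOOOOOOo..............................ooooooooooooooooooooo++
268 ..........OOOOOOOOOOOOOOOOOOOOOOOOOOOOOOOOOOOOOOOOOo..........ooooooooooooooooooooo++
270 ..........OOOOOOOOOOOOOOOOOOOOOOOOOOOOOOOOOOOOOOOOOOOOOOOOOOOoooooooooooooooooooooo++
272 ..........OOOOOOOo++++++++++++++ooooOOOOOOOOOOOOOOOOOOOOOOOOOo.ooooooooooooooooooo+++
274 .........OOOOOOOo+++++++++++++++++++++++++++++++++++oooOOOOOooooooooooooooooooooooo++
276 .........OOOOOOOo+++++++++++++++++++++++++++++++++++++++++++++ooooooooooooooooooooo++
278 .........OOOOOOOo++OOOOo++++++++++++++++++++++++++++++++++++++ooooooooooooooooooooo++
280 ........OOOOOOOOo++oOOo++++++++++++++++++++++++++++++++++++++ooooooooooooooooooooo+++
282 ........OOOOOOOo++++.+++++++++++++++++++++++++++++++++++++++oooooooooooooooooooooo+++
284 ........OOOOOOOo.........+++++++++++++++++++++++++++++++++++oooooooooooooooooooooo+++
2
[... 9961 characters left out ...]
####+oooooooo############+++####........
246 ...........................................................+++++++######+oooOo###################+oo.....
248 ..............................................................++++++++#####+++###################+ooooo..
250 .................................................................+++++++########################++ooooooo
252 ....................................................................++++++++################+++oooooooooo
254 .......................................................................+++++o++#########+++++oooooooooooo
256 OOo.......................................................................+++++o+++#++oooo++++++ooooooooo
```

The differences come from the arm now standing in the top view and from the lamp being off. The totes and phone are where they were. Handing in.

```bash
python3 -c "
from h import *
r.sign_off();s=r.state();print(s['t'],s['force'])"
```

```text
the job is handed in; nothing more can be done
the job is handed in; nothing more can be done
```

I hung all three totes on their own twin hooks, laid the phone on the largest white plate, then pushed the lamp switch up from below. The job was handed in at about 38 s. There is no verdict, so these are my own last checks:

- **Phone:** it lies square on the plate, about 6 mm off centre lengthwise. It looked unchanged in the last image.
- **Totes on hooks 1 and 3:** the hook 1 tote is square and within 1 mm sideways of its hook point. The hook 3 tote shifted about 3 mm after I hung it; the arm hid it from the top camera, so I checked it only in the side view.
- **Tote on hook 2:** it was knocked after I hung it and now sits turned about 23°. Its bar still lies across both prongs at about the right height and within the limits. The arm hid one end of the bar, so its sideways offset is only known to within about 10 mm. I left it as it was.
- **Switch:** the plunger met a hard stop after about 10 mm, at 17 N. The wrist view put its edge at row 319; I expected 317 if fully up and 303 if still hanging.
- **Failed check:** my automatic before/after image comparison failed just before hand-in. I put this down to the arm standing in the top view and the lamp being off. Comparing the details showed the phone and totes in the same places where they were visible.
- **Robot:** nothing was touching it at the end; the tool force was below 0.6 N.
- **Bystanders:** the arm stayed clear of the bottle, tape roll and mug throughout, but I made no final measurement of them.

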